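# Close the dice flasks and put the game away

### The job

Put the game away on the club shelf: close every dice flask with a cedar stopper pushed fully home before lifting it, then stand the closed flasks upright side by side on the raised enamel step with their feet wholly on it, and lay each loose cedar tile on the sloping face of the tile rack, flat against it and side by side. Any stopper fits any flask, a spare one may stay where it is; knock no flask over and leave the canister, the die and the compass where they are.

Things in the scene. Friction and masses are not known exactly. Their poses are not given: they have to be found in the camera images.
- flask1_mid (a point): one of three like conical amber glass flasks (two or three are there), 110 mm tall: foot 68 mm across, tapering from 12 mm up to a straight neck, 41 mm across from 72 mm up, with a 45 mm lip over the top 8 mm; bore 33 mm wide and over 38 mm deep. 0.15 to 0.3 kg. Point on its axis, 55 mm above its foot; z along the axis to the mouth.
- flask2_mid (a point): one of three like conical amber glass flasks (two or three are there), 110 mm tall: foot 68 mm across, tapering from 12 mm up to a straight neck, 41 mm across from 72 mm up, with a 45 mm lip over the top 8 mm; bore 33 mm wide and over 38 mm deep. 0.15 to 0.3 kg. Point on its axis, 55 mm above its foot; z along the axis to the mouth.
- flask3_mid (a point): one of three like conical amber glass flasks (two or three are there), 110 mm tall: foot 68 mm across, tapering from 12 mm up to a straight neck, 41 mm across from 72 mm up, with a 45 mm lip over the top 8 mm; bore 33 mm wide and over 38 mm deep. 0.15 to 0.3 kg. Point on its axis, 55 mm above its foot; z along the axis to the mouth.
- stopper1_mid (a point): one of three like cedar stoppers, standing, 62 mm tall: tapered plug 30 mm long, 26 mm across at the foot, 31 mm at the top, under a plain round head 40 mm across, 32 mm high, whose shoulder rests on the lip when home (loose fit). 45 g. Point on its axis 31 mm above its foot (1 mm above the shoulder), so 56 mm above a flask's point when home; z to the head.
- stopper2_mid (a point): one of three like cedar stoppers, standing, 62 mm tall: tapered plug 30 mm long, 26 mm across at the foot, 31 mm at the top, under a plain round head 40 mm across, 32 mm high, whose shoulder rests on the lip when home (loose fit). 45 g. Point on its axis 31 mm above its foot (1 mm above the shoulder), so 56 mm above a flask's point when home; z to the head.
- stopper3_mid (a point): one of three like cedar stoppers, standing, 62 mm tall: tapered plug 30 mm long, 26 mm across at the foot, 31 mm at the top, under a plain round head 40 mm across, 32 mm high, whose shoulder rests on the lip when home (loose fit). 45 g. Point on its axis 31 mm above its foot (1 mm above the shoulder), so 56 mm above a flask's point when home; z to the head.
- tile1_mid (a point): flat cedar tile token 64 x 46 x 9 mm, about 30 g, lying flat on the shelf. The point is at its centre; x along its 64 mm length, y along its 46 mm width, z through its thickness. Either face may be up on the rack.
- tile2_mid (a point): flat cedar tile token 64 x 46 x 9 mm, about 30 g, lying flat on the shelf. The point is at its centre; x along its 64 mm length, y along its 46 mm width, z through its thickness. Either face may be up on the rack.
- riser: low step of cream enamelled steel, fixed: top 88 mm deep (its x) by 310 mm long (its y), 60 mm high. Origin under its centre at shelf level; z up. Flasks stand side by side on its top.
- rack_face: sloping face of the low dark wooden tile rack, fixed: 86 mm up the slope, 200 mm long, at 25 degrees to level, facing away from the robot; a 10 mm lip along its lower edge holds the tiles. Origin on the face, mid lower edge at the lip, 16 mm above the shelf; x up the slope, y level along it, z out of the face. Two tiles fit side by side, 100 mm apart, long side up the slope.
- canister_mid (a point): olive green screw-top aluminium canister, 80 mm across, 126 mm tall, standing; not part of the job. Point half-way up.
- die_mid (a point): big white bakelite die, 50 mm; not part of the job. Point at its centre.
- compass_mid (a point): brass pocket compass, 72 mm across, 20 mm thick, lying flat; not part of the job. Point at its centre.
Not all that is in view belongs to the job. Leave any blue look-alike of the part that bears flask1_mid alone. What is shaped like the part that bears flask3_mid but purple is not meant.

How it is judged (in metres and radians):
On the way, in this order (a step that is already met when the one before it is completed fails the run):
1. every flask is closed, its stopper fully home (((z of stopper1_mid in the frame of flask1_mid between 0.045 and 0.059 m and horizontal distance between stopper1_mid and flask1_mid below 0.005 m and angle between the z axis of stopper1_mid and the z axis of flask1_mid, either way round below 0.07 rad) or (z of stopper2_mid in the frame of flask1_mid between 0.045 and 0.059 m and horizontal distance between stopper2_mid and flask1_mid below 0.005 m and angle between the z axis of stopper2_mid and the z axis of flask1_mid, either way round below 0.07 rad) or (z of stopper3_mid in the frame of flask1_mid between 0.045 and 0.059 m and horizontal distance between stopper3_mid and flask1_mid below 0.005 m and angle between the z axis of stopper3_mid and the z axis of flask1_mid, either way round below 0.07 rad)) and ((z of stopper1_mid in the frame of flask2_mid between 0.045 and 0.059 m and horizontal distance between stopper1_mid and flask2_mid below 0.005 m and angle between the z axis of stopper1_mid and the z axis of flask2_mid, either way round below 0.07 rad) or (z of stopper2_mid in the frame of flask2_mid between 0.045 and 0.059 m and horizontal distance between stopper2_mid and flask2_mid below 0.005 m and angle between the z axis of stopper2_mid and the z axis of flask2_mid, either way round below 0.07 rad) or (z of stopper3_mid in the frame of flask2_mid between 0.045 and 0.059 m and horizontal distance between stopper3_mid and flask2_mid below 0.005 m and angle between the z axis of stopper3_mid and the z axis of flask2_mid, either way round below 0.07 rad)) and ((z of stopper1_mid in the frame of flask3_mid between 0.045 and 0.059 m and horizontal distance between stopper1_mid and flask3_mid below 0.005 m and angle between the z axis of stopper1_mid and the z axis of flask3_mid, either way round below 0.07 rad) or (z of stopper2_mid in the frame of flask3_mid between 0.045 and 0.059 m and horizontal distance between stopper2_mid and flask3_mid below 0.005 m and angle between the z axis of stopper2_mid and the z axis of flask3_mid, either way round below 0.07 rad) or (z of stopper3_mid in the frame of flask3_mid between 0.045 and 0.059 m and horizontal distance between stopper3_mid and flask3_mid below 0.005 m and angle between the z axis of stopper3_mid and the z axis of flask3_mid, either way round below 0.07 rad))), for 0.2 s.
2. every closed flask stands on the step (all of step 1 and x of flask1_mid in the frame of riser between -0.013 and 0.013 m and y of flask1_mid in the frame of riser between -0.126 and 0.126 m and z of flask1_mid in the frame of riser between 0.111 and 0.119 m and angle between each of flask1_mid, flask2_mid, flask3_mid's own z axis and vertical below 0.06 rad and linear speed of each of flask1, flask2, flask3 below 0.03 m/s and x of flask2_mid in the frame of riser between -0.013 and 0.013 m and y of flask2_mid in the frame of riser between -0.126 and 0.126 m and z of flask2_mid in the frame of riser between 0.111 and 0.119 m and x of flask3_mid in the frame of riser between -0.013 and 0.013 m and y of flask3_mid in the frame of riser between -0.126 and 0.126 m and z of flask3_mid in the frame of riser between 0.111 and 0.119 m), for 0.2 s.
At the end, for the whole second after the job is handed in: Every flask is closed (stopper within 3 mm of home, 5 mm of the axis) and stands still and upright on the step, its axis within 13 mm of the step's lengthwise middle line; both tiles lie still and flat (within 7 degrees) on the rack's face, side by side, none on another (all of step 2 and x of tile1_mid in the frame of rack_face between 0.015 and 0.058 m and y of tile1_mid in the frame of rack_face between -0.085 and 0.085 m and z of tile1_mid in the frame of rack_face between 0.001 and 0.009 m and angle between the z axis of each of tile1_mid, tile2_mid and the z axis of rack_face, either way round below 0.12 rad and linear speed of each of tile1, tile2 below 0.03 m/s and x of tile2_mid in the frame of rack_face between 0.015 and 0.058 m and y of tile2_mid in the frame of rack_face between -0.085 and 0.085 m and z of tile2_mid in the frame of rack_face between 0.001 and 0.009 m); the robot touches nothing.
It fails at once if a flask is lifted without its stopper ((height (world z) of flask1_mid above 0.075 m and not (distance between any of stopper1_mid, stopper2_mid, stopper3_mid and flask1_mid below 0.068 m)) or (height (world z) of flask2_mid above 0.075 m and not (distance between any of stopper1_mid, stopper2_mid, stopper3_mid and flask2_mid below 0.068 m)) or (height (world z) of flask3_mid above 0.075 m and not (distance between any of stopper1_mid, stopper2_mid, stopper3_mid and flask3_mid below 0.068 m))).
It fails at once if a flask is knocked over (angle between any of flask1_mid, flask2_mid, flask3_mid's own z axis and vertical above 0.7 rad).
It fails at once if the canister, die or compass is moved more than 3 cm (distance of any of canister_mid, die_mid, compass_mid from where it was at the start of the episode above 0.03 m).
Of flask1, flask2, flask3 only 2 to 3 are there at a start; the rules pass over those that are not, and their reading is None.
At some moment in a run one of tile1, tile2 may be knocked a few centimetres aside while the robot is not near it.
It also fails if it takes over 210 s, if anything falls off the work surface, if the arm or the gripper's body presses on something with over 40 N, if the wrist force passes 120 N, or if a joint passes its speed limit or range.

### The arm

A 6-joint arm with a two-finger parallel gripper is mounted at the origin on the work surface. World frame = base frame: x ahead of the robot, y to its left, z up, the work surface at z = 0. Lengths are in m, angles in degrees, forces in N, time in s.
With the tool pointing down it reaches from about 0.4 to 0.825 m from the base axis. Payload 7 kg.
Tool frame: the origin (TCP) lies at the very end of the fingers, on their centre line; the grasp point (between the pads) lies 19 mm behind it; x points along the fingers, z is the direction in which the jaws open and shut, and the axes are right-handed (so a half turn about x gives the same grasp; the last joint's range is limited). The gripper opens to 88 mm and grips with 3 to 60 N. Pads are 19 mm wide; open, the fingers measure 130 mm over their backs; the gripper's body (78 mm by 193 mm) begins 47 mm behind the grasp point.
Start: joints at [83.027, 20.546, 0.682, 0, -70.136, -16.507], TCP at [0.269, 0.619, 0.202] pointing down, gripper open.
Joint ranges: [-176.03, 176.03], [-82.01, 121.73], [-58.28, 71.71], [-173.87, 95.51], [-174.79, -0.11], [-173.66, 173.66]. Speed limits (degrees/s): [136.94, 136.94, 172.46, 180, 180, 180].

### API

Orientations are given as [roll, pitch, yaw] about the fixed x, y, z axes, in that order (R = Rz(yaw) Ry(pitch) Rx(roll)).
In Python, from plant import sensors, cams, workorder gives the robot as it stands. The module is installed in compiled form; this text tells all that it offers.
- The arm moves only by the shell command python3 -m handwheel 'ROWS' [OPENING] [FORCE]. ROWS is JSON, one flat list of numbers, 4 for each row, row after row: the shift along the tool's x, y, z in cm, then the turn about the tool's x in degrees. A call has exactly 10 rows; each row is the pose to reach, as a shift and turn from the pose commanded when the call began, along the tool's axes at that moment; what a row does not reach only later rows make up. A row lasts 1/8 s, in which the tool goes at most 62.5 mm and 10.7 degrees, less where a joint would pass 70% of its speed; a pose out of reach is approached as far as the arm can. A call with a gripper value outside its range is refused whole. OPENING is the finger opening in cm, from 0 to 8.76, set as the call begins (- or left out, the last holds). The fingers move at their own pace and stop on an object; FORCE is the grip in N (left out, the last holds). Time passes only in rows, so rows that repeat a pose let the fingers close, or fill a call up. It gives the time, the measured TCP pose, the force and the opening at its end, in the units of the state.
- sensors.get_state(): the state, without advancing time (a new reading comes with each control period).
- cams.capture(name): name is "side" or "top"; returns a dict with "image" (420x560x3 uint8, red, green, blue), "fov_y" (degrees; the focal length in pixels is half the picture's height over the tangent of half this angle, whatever the lens; pixels are square), "cx", "cy" (the principal point, pixels), "D" ([k1, k2, p1, p2, k3] as OpenCV has them; the pictures are not rectified), "xyz" and "rotation" of the camera in the world. Camera axes: x right, y down, z forward; pixel columns grow to the right and rows downward; lengths in m; the calibration is good to about 2 mm. A picture is of the moment at which its call begins. There is no depth.
- workorder.close_job(): hands the job in, once; it reports no verdict.
The state is a dict: "time_s": time; "joints": joint angles; "qd": joint speeds; "joint_torque": joint torques, N m; "tcp_pos": TCP position; "eef_rot": TCP orientation; "contact_force": force on the tool from outside, world axes, zero at the start; "moment": the same for the moment, N m; "gripper_width": finger opening in m.
Only numpy, scipy, OpenCV 4.12 (cv2) and the standard library are available. Lean on these libraries where they do the work, as an engineer would, in place of code of your own. Each camera call takes 0.05 s, during which the arm holds its last target.

## Working session

There is one attempt and no reset: what is moved stays moved. The work goes in short steps, Python scripts to look and compute and a shell command to move; the robot and the scene stay as the last step left them, time stands still between calls to the robot, and variables do not carry over. Pictures are saved under pics/ and viewed, and the job is handed in when it is done.

```bash
ls; mkdir -p pics
python3 - <<'E'
from plant import sensors,cams
import cv2
print(sensors.get_state())
for n in("side","top"):
    c=cams.capture(n); cv2.imwrite(f"pics/{n}0.png",c["image"][:,:,::-1])
    print({k:v for k,v in c.items() if k!="image"})
E
```

```text
pics
{'time_s': 0.0, 'joints': array([ 8.30267003e+01,  2.05915728e+01,  6.33497576e-01, -1.89331729e-02,
       -7.01352859e+01, -1.65060336e+01]), 'qd': array([ 0.00852547, -0.03439992,  0.03050052, -0.1512706 ,  0.01992252,
        0.0244414 ]), 'joint_torque': array([-7.04717295e-04, -5.82710302e+01,  2.93055314e+01,  6.99729145e+00,
        7.01461133e-03, -1.67542430e-04]), 'tcp_pos': array([0.26876661, 0.618611  , 0.2012228 ]), 'eef_rot': array([   5.71412809,   89.90495694, -107.77165321]), 'contact_force': array([-0.16419293,  0.27203759, -0.17916549]), 'moment': array([ 0.00575847, -0.0454877 , -0.02561611]), 'gripper_width': 0.08770412254029077}
{'fov_y': 57.321514240220594, 'cx': 278.69098203108774, 'cy': 206.32951641589432, 'D': array([-0.05117157,  0.        ,  0.        ,  0.        ,  0.        ]), 'xyz': array([ 0.12870845, -0.61328452,  0.48418525]), 'rotation': array([-119.39603095,    0.33006663,  -33.75653826])}
{'fov_y': 48.62276830340989, 'cx': 281.23670876790516, 'cy': 209.97393996267445, 'D': array([0.01073309, 0.        , 0.        , 0.        , 0.        ]), 'xyz': array([ 0.42807817, -0.0361503 ,  1.02774563]), 'rotation': array([-173.65296608,    1.77320994,  -89.09344881])}
```

View pics/side0.png

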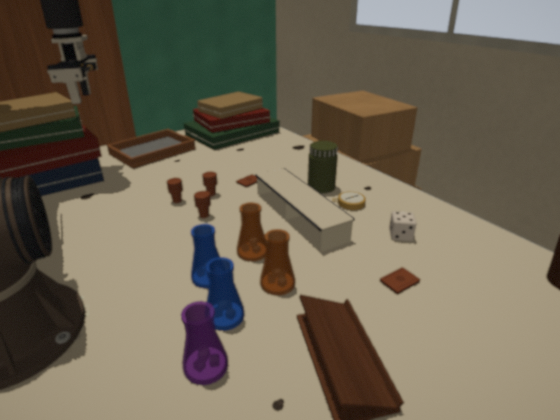

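View pics/top0.png

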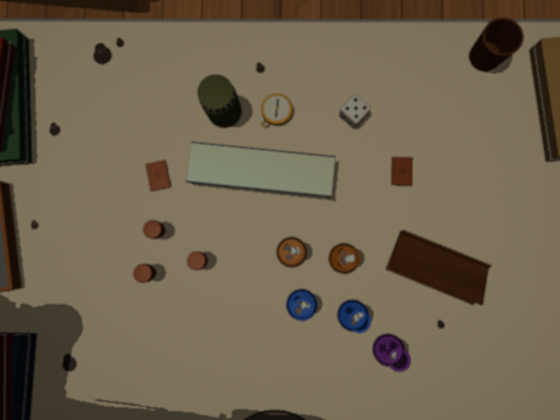

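The top view shows two amber flasks at (292,251) and (344,257), blue ones at (301,304) and (353,316), and a purple one at (390,350). The stoppers are at (154,229), (144,272) and (197,260). The tiles are at (158,175) and (402,171), with the riser at about (261,170) and the rack at about (438,267). The amber pair fits the description; the blue and purple ones are look-alikes to leave alone.

```bash
cat > h.py <<'E'
import numpy as np, cv2
from scipy.spatial.transform import Rotation as Ro
from plant import sensors,cams
def K(c):
    f=210/np.tan(np.radians(c["fov_y"]/2)); return np.array([[f,0,c["cx"]],[0,f,c["cy"]],[0,0,1]])
def RR(c): return Ro.from_euler("xyz",c["rotation"],degrees=True).as_matrix()
def ray(c,px):
    p=cv2.undistortPoints(np.array(px,float).reshape(-1,1,2),K(c),c["D"]).reshape(-1,2)
    d=np.c_[p,np.ones(len(p))]@RR(c).T
    return d
def onz(c,px,z):
    d=ray(c,px); o=c["xyz"]; return o+d*((z-o[2])/d[:,2])[:,None]
def proj(c,P):
    R=RR(c); rv=cv2.Rodrigues(R.T)[0]; t=-R.T@c["xyz"]
    return cv2.projectPoints(np.array(P,float).reshape(-1,1,3),rv,t,K(c),c["D"])[0].reshape(-1,2)
def tri(c1,p1,c2,p2):
    d1=ray(c1,p1)[0];d2=ray(c2,p2)[0];d1/=np.linalg.norm(d1);d2/=np.linalg.norm(d2)
    A=np.c_[d1,-d2];s=np.linalg.lstsq(A,c2["xyz"]-c1["xyz"],rcond=None)[0]
    a=c1["xyz"]+s[0]*d1;b=c2["xyz"]+s[1]*d2
    return (a+b)/2,np.linalg.norm(a-b)
def save(c,name,box=None,s=1):
    im=c["image"][:,:,::-1]
    if box: x0,y0,x1,y1=box; im=im[y0:y1,x0:x1]
    cv2.imwrite("pics/"+name,cv2.resize(im,None,fx=s,fy=s,interpolation=cv2.INTER_CUBIC))
def tool():
    s=sensors.get_state(); R=Ro.from_euler("xyz",s["eef_rot"],degrees=True).as_matrix()
    return s,R
def rows(p,yaw=None):
    "shift in cm in tool axes to bring TCP to p"
    s,R=tool(); return np.round(100*R.T@(np.array(p)-s["tcp_pos"]),2)
E
python3 - <<'E'
from h import *
t=cams.capture("top");s=cams.capture("side")
save(t,"tcrop.png",(130,130,430,350),2.6)
save(s,"scrop.png",(150,160,430,400),2.6)
for c,n in((t,"t"),(s,"s")):
    hsv=cv2.cvtColor(c["image"],cv2.COLOR_RGB2HSV)
    m=((hsv[...,0]<20)|(hsv[...,0]>172))&(hsv[...,1]>120)&(hsv[...,2]>45)
    cnt,_=cv2.findContours(m.astype(np.uint8)*255,cv2.RETR_EXTERNAL,cv2.CHAIN_APPROX_NONE)
    for k in cnt:
        if 80<cv2.contourArea(k)<6000:
            (x,y),(a,b),th=cv2.minAreaRect(k); print(n,np.round([x,y,a,b,th,cv2.contourArea(k)],1),c["image"][int(y),int(x)])
E
```

```text
t [142.5 273.   18.   17.   90.  238.5] [103  61  39]
t [196.  260.5  17.   18.   90.  239. ] [107  64  42]
t [343.8 257.8  29.   29.7  45.  672.5] [70 61 54]
t [291.5 252.   28.   29.   90.  622.5] [102 103  94]
t [ 440.1  270.2  102.2   38.    21.9 2591.5] [44 21  9]
t [152.2 228.8  17.   17.7  45.  229.5] [102  60  37]
t [  6.  238.5  12.  105.    0.  321.5] [62 35 15]
t [157.5 175.   27.3  20.2  78.7 501.5] [83 48 29]
t [401.5 171.   28.   19.   90.  508.5] [66 32 16]
t [276.5 109.   30.   31.   90.  747. ] [96 81 60]
t [ 550.   97.  118.   18.   90. 1174.] [79 60 32]
s [399.7 279.9  20.9  33.1  61.7 502.5] [91 50 30]
s [ 263.6  248.7   94.6   52.    83.2 2808. ] [107  58  22]
s [350.7 203.5  26.2  11.1   4.6 130. ] [144 120  75]
s [175.  190.1  24.3  12.7  81.9 223.5] [61 32 15]
s [247.5 180.7   8.3  18.5  66.8 109.5] [101  55  32]
s [204.6 193.7  18.   45.9  18.4 468.5] [108  59  35]
s [ 49.6 164.6   7.7 101.9  76.7 609. ] [51 18 13]
s [ 36.5 120.8   5.2  75.1  78.3 261.5] [69 54 33]
s [ 231.6  118.4   23.2   74.5   86.5 1099. ] [55 20 15]
s [229.7 101.9  14.7  60.5  77.9 590.5] [130 104  66]
```

View pics/tcrop.png

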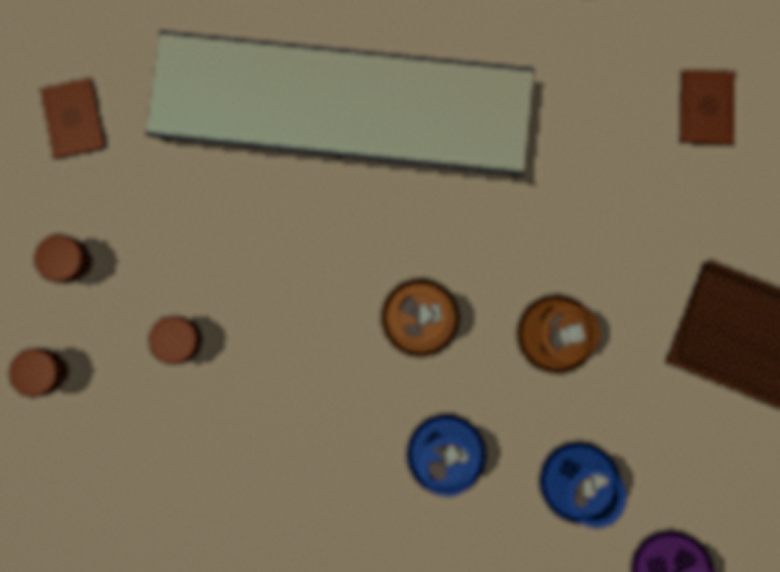

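View pics/scrop.png

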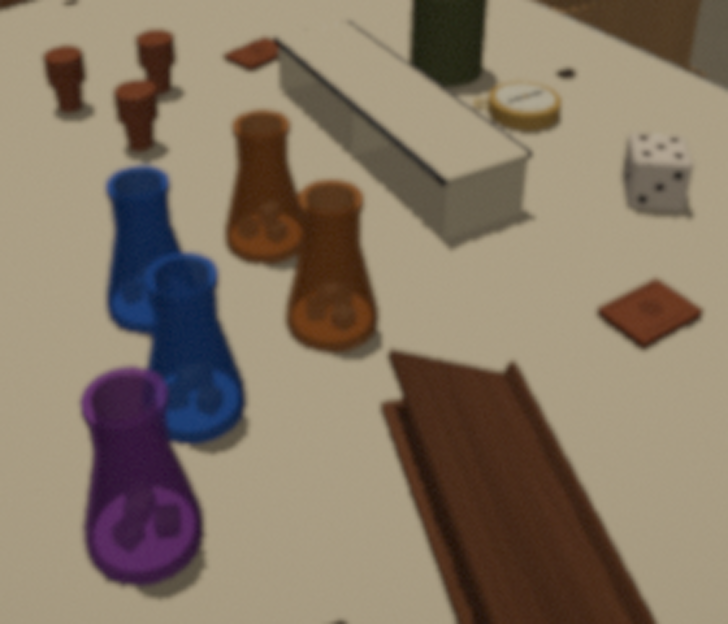

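The crops confirm two amber flasks, tall and with dice inside, against two blue and one purple look-alike. I'll measure positions next and look closer at the rack.

Run:
```python
from h import *
t=cams.capture("top");s=cams.capture("side")
save(t,"rackt.png",(370,210,510,320),5)
save(s,"racks.png",(280,280,420,420),4)
# stopper heads top z=.062 , flask mouth z=.110, tiles .009
for n,p,z in (("st1",(153.3,229.3),.062),("st2",(143.8,272.8),.062),("st3",(197,260.6),.062),("tileA",(157.5,175),.009),("tileB",(401.5,171),.009)):
    print(n,onz(t,[p],z).round(4))
# flask: fit lip circle (outer blob is foot or lip?)
for n,p in(("F1",(291.5,252)),("F2",(343.8,257.8))):
    for z in (0,.055,.11): print(n,z,onz(t,[p],z).round(4))
def corners(mask):pass
hsv=cv2.cvtColor(t["image"],cv2.COLOR_RGB2HSV)
m=(((hsv[...,0]>30)&(hsv[...,0]<90))&(hsv[...,2]>110)).astype(np.uint8)
m[:120]=0;m[220:]=0
k=max(cv2.findContours(m*255,cv2.RETR_EXTERNAL,cv2.CHAIN_APPROX_NONE)[0],key=cv2.contourArea)
r=cv2.minAreaRect(k);print(r); b=cv2.boxPoints(r);print(onz(t,b,.06).round(4)); print(onz(t,[r[0]],.06))
```

```text
st1 [[0.491  0.2633 0.062 ]]
st2 [[0.4003 0.2789 0.062 ]]
st3 [[0.4271 0.1688 0.062 ]]
tileA [[0.6164 0.2759 0.009 ]]
tileB [[ 0.6308 -0.267   0.009 ]]
F1 0 [[ 0.4491 -0.0266  0.    ]]
F1 0.055 [[ 0.448  -0.0271  0.055 ]]
F1 0.11 [[ 0.4469 -0.0276  0.11  ]]
F2 0 [[ 0.4382 -0.1413  0.    ]]
F2 0.055 [[ 0.4377 -0.1357  0.055 ]]
F2 0.11 [[ 0.4371 -0.1301  0.11  ]]
((260.4649963378906, 168.76844787597656), (144.67662048339844, 37.156585693359375), 5.877392768859863)
[[ 0.5972  0.1976  0.06  ]
 [ 0.6774  0.1924  0.06  ]
 [ 0.6479 -0.115   0.06  ]
 [ 0.5689 -0.1073  0.06  ]]
[[0.62259564 0.04093921 0.06      ]]
```

View pics/rackt.png

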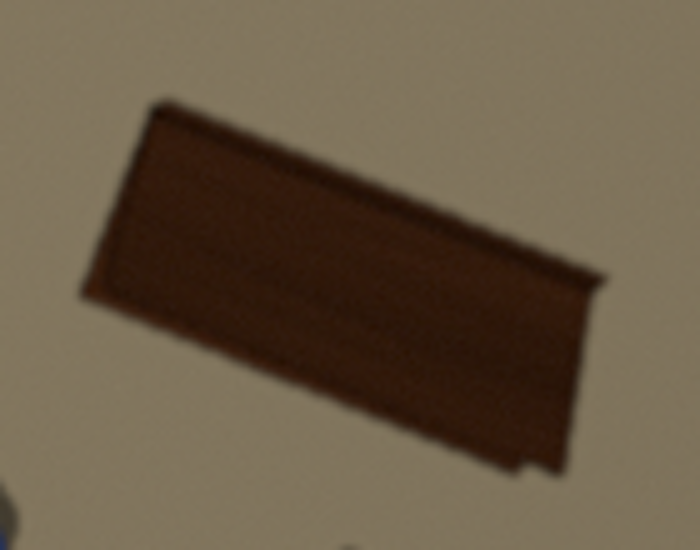

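View pics/racks.png

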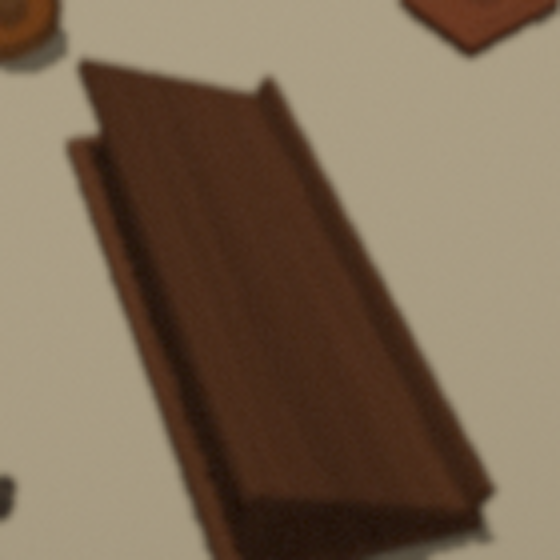

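Run:
```python
from h import *
t=cams.capture("top");s=cams.capture("side")
def z(c,box,k):
    x0,y0,x1,y1=box; im=c["image"][y0:y1,x0:x1,::-1]; return cv2.resize(np.clip(im.astype(float)*1.6,0,255).astype(np.uint8),None,fx=k,fy=k,interpolation=cv2.INTER_CUBIC)
cv2.imwrite("pics/ft.png",z(t,(270,230,370,280),8))
cv2.imwrite("pics/fs.png",z(s,(230,195,310,300),5.5))
print("nadir",proj(t,[[.428,-.036,0]]))
```

```text
nadir [[295.64962974 261.72250856]]
```

View pics/ft.png

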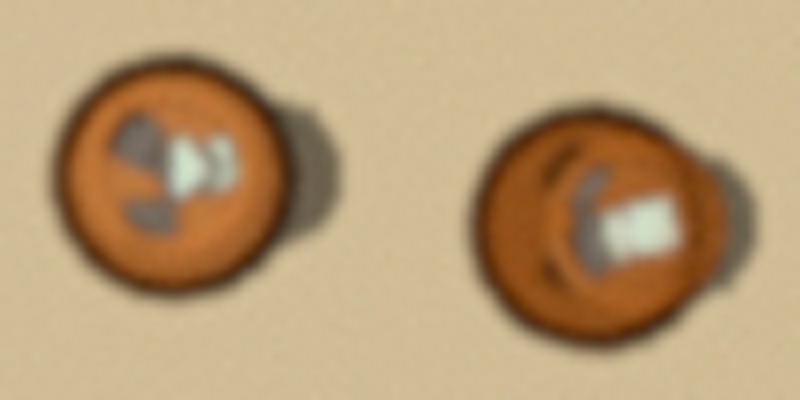

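View pics/fs.png

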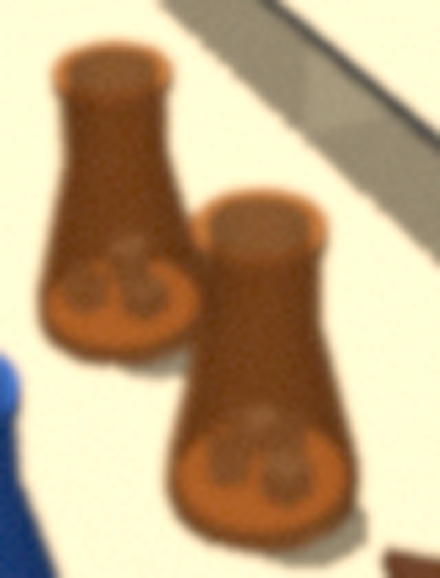

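Run:
```python
from h import *
t=cams.capture("top");s=cams.capture("side")
print("top foot F1,F2",onz(t,[(291.2,251.4),(343.56,258.06)],0.006).round(4))
print("top lip F2",onz(t,[(348.5,258.5)],0.11).round(4))
print("side lip",onz(s,[(249.9,207.9),(276.5,236.5)],0.11).round(4))
# stopper heads in side: mask top
hsv=cv2.cvtColor(s["image"],cv2.COLOR_RGB2HSV)
x0,y0,x1,y1=160,165,225,225
im=s["image"][y0:y1,x0:x1,::-1]
cv2.imwrite("pics/ss.png",cv2.resize(np.clip(im*1.6,0,255).astype(np.uint8),None,fx=9,fy=9,interpolation=cv2.INTER_CUBIC))
for n,p in (("st1",(.491,.2633)),("st3",(.4271,.1688)),("st2",(.4003,.2789))): print(n,proj(s,[[*p,.062],[*p,0]]).round(1))
```

```text
top foot F1,F2 [[ 0.4503 -0.026   0.006 ]
 [ 0.4376 -0.1402  0.006 ]]
top lip F2 [[ 0.4359 -0.1392  0.11  ]]
side lip [[ 0.4456 -0.0331  0.11  ]
 [ 0.4333 -0.1467  0.11  ]]
st1 [[209.6 173.3]
 [211.7 194. ]]
st3 [[201.9 193.1]
 [204.5 215.3]]
st2 [[174.8 179.5]
 [178.  200.7]]
```

View pics/ss.png

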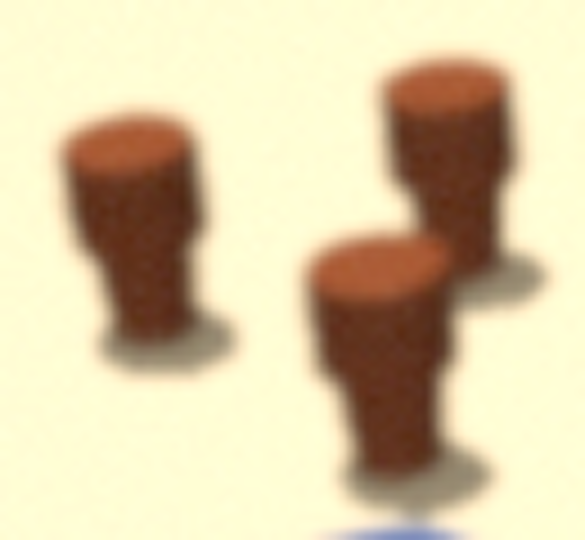

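```bash
cat >> h.py <<'E'
def plan(p,jaw=None):
    s,R=tool(); sh=100*R.T@(np.array(p)-s["tcp_pos"])
    z=R[:,2]; a=np.degrees(np.arctan2(z[1],z[0]))
    out=f"t={s['time_s']:.2f} tcp={s['tcp_pos'].round(4)} jaw={a:.1f} tilt={np.degrees(np.arccos(-R[2,0])):.2f} w={s['gripper_width']*1000:.1f} j6={s['joints'][5]:.0f} F={s['contact_force'].round(1)} shift={sh.round(2)}"
    if jaw is not None:
        d=(a-jaw+90)%180-90; out+=f" turn={d:.1f}"   # turn about tool x (down) lowers world angle
    print(out)
E
python3 - <<'E'
from h import *
plan([.427,.169,.12],0)
plan([.427,.169,.035],0)
E
```

```text
t=0.50 tcp=[0.269  0.6191 0.2021] jaw=-113.5 tilt=0.00 w=87.8 j6=-17 F=[-0.2  0.8  0.4] shift=[ 8.21 32.43 34.98] turn=66.5
t=0.50 tcp=[0.269  0.6191 0.2021] jaw=-113.5 tilt=0.00 w=87.8 j6=-17 F=[-0.2  0.8  0.4] shift=[16.71 32.43 34.98] turn=66.5
```

```bash
python3 -m handwheel '[0,4,4.3,8, 1,8,8.6,16, 2,12,13,24, 3,16,17.3,32, 4,20,21.6,40, 5,24,26,48, 6,28,30.3,56, 7,32.43,34.98,66.5, 8,32.43,34.98,66.5, 8,32.43,34.98,66.5]' 6.5 20
python3 - <<'E'
from h import *
plan([.427,.169,.035],0)
t=cams.capture("top");save(t,"a1.png",(80,160,320,340),3.2)
s=cams.capture("side");save(s,"a1s.png",(120,100,320,260),3.8)
E
```

```text
time_s: 1.75
tcp_pos: [0.4269, 0.1685, 0.1218]
eef_rot: [40.0, 90.0, -140.0]
contact_force: [-0.0, -0.1, -0.3]
gripper_width: 0.0648
t=1.75 tcp=[0.4269 0.1685 0.1218] jaw=180.0 tilt=0.04 w=64.8 j6=-46 F=[-0.  -0.1 -0.3] shift=[ 8.68 -0.05 -0.01] turn=-0.0
```

View pics/a1.png

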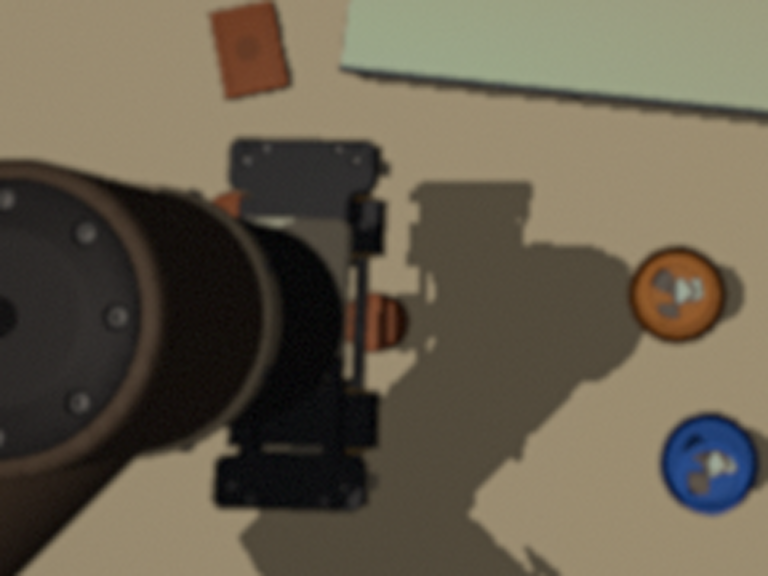

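View pics/a1s.png

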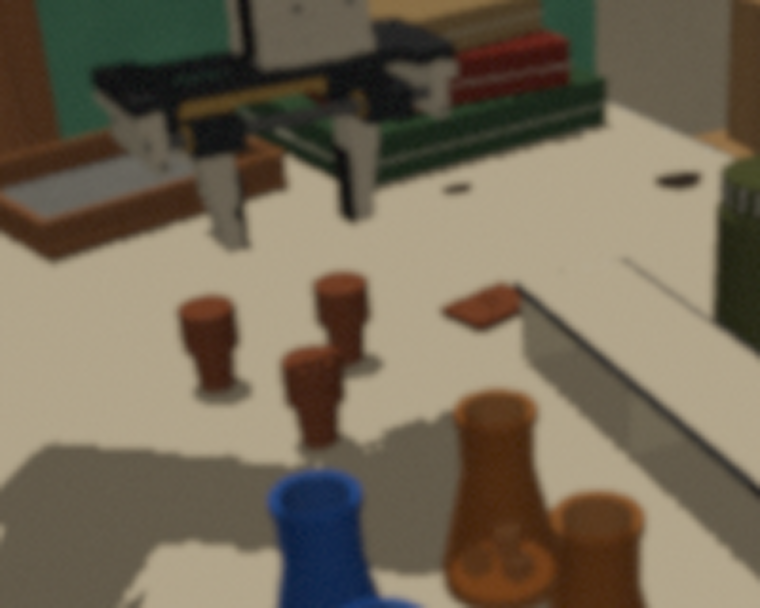

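The gripper hangs over the nearest stopper, its head at about (205,197) in the side view, with the fingers straddling it. I'll descend and grip.

```bash
python3 -m handwheel '[1.5,0,0,0, 3,0,0,0, 4.5,0,0,0, 6,0,0,0, 7,0,0,0, 8,0,0,0, 8.6,0,0,0, 8.6,0,0,0, 8.6,0,0,0, 8.6,0,0,0]'
python3 -m handwheel '[0,0,0,0, 0,0,0,0, 0,0,0,0, 0,0,0,0, 0,0,0,0, 0,0,0,0, 0,0,0,0, 0,0,0,0, 0,0,0,0, 0,0,0,0]' 3 20
python3 - <<'E'
from h import *
plan([.427,.169,.035],0)
s=cams.capture("side");save(s,"a2s.png",(120,100,320,260),3.8)
E
```

```text
time_s: 3.1
tcp_pos: [0.4273, 0.1692, 0.0365]
eef_rot: [-137.8, 90.0, 42.2]
contact_force: [0.2, 0.1, -0.1]
gripper_width: 0.065
time_s: 4.35
tcp_pos: [0.427, 0.1691, 0.0362]
eef_rot: [167.7, 90.0, -12.3]
contact_force: [0.5, -0.1, 0.9]
gripper_width: 0.0377
t=4.35 tcp=[0.427  0.1691 0.0362] jaw=-180.0 tilt=0.00 w=37.7 j6=-46 F=[ 0.5 -0.1  0.9] shift=[0.12 0.01 0.  ] turn=0.0
```

View pics/a2s.png

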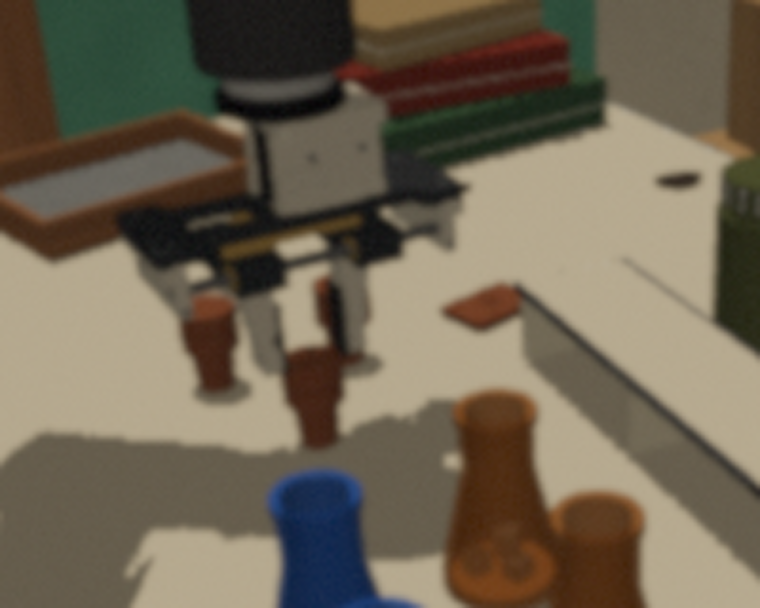

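Run:
```python
from h import *
s=cams.capture("side");t=cams.capture("top")
P=[[.408,.169,.036],[.446,.169,.036],[.408,.1595,.036],[.446,.1595,.036]]
print(((proj(s,P)-[120,100])*3.8).round(0))
print(((proj(s,[[.427,.169,.062]])-[120,100])*3.8).round(0))
save(s,"a3s.png",(150,140,250,230),8)
save(t,"a3t.png",(120,200,260,310),5)
```

```text
[[287. 398.]
 [342. 382.]
 [293. 404.]
 [349. 388.]]
[[311. 354.]]
```

View pics/a3s.png

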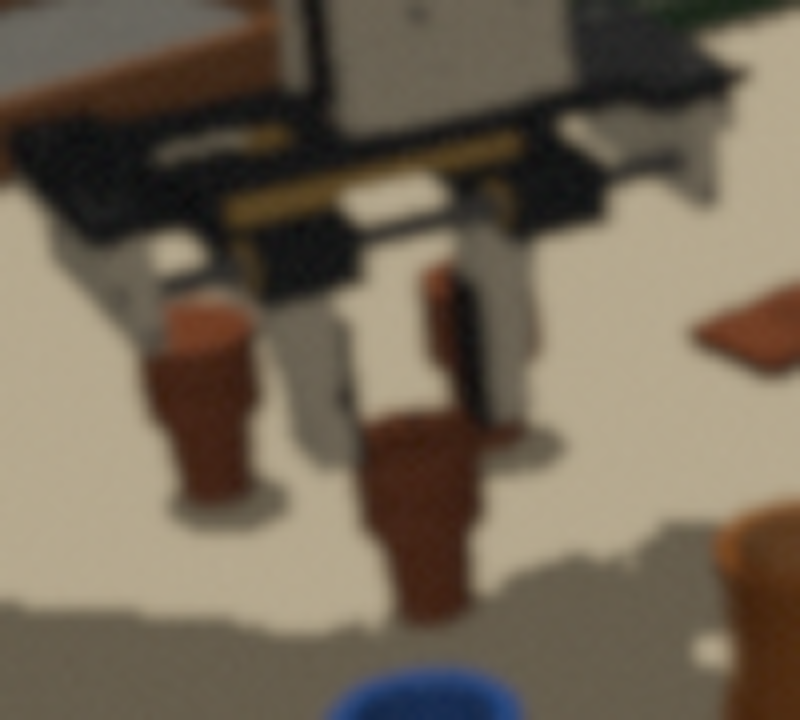

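View pics/a3t.png

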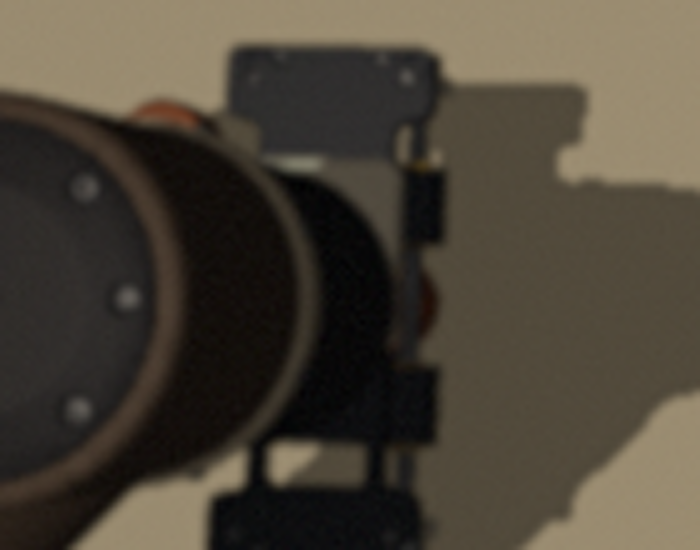

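Run:
```python
from h import *
s=cams.capture("side")
for z in (.1218,.13,.14):
  print(z,((proj(s,[[.427-.0325,.1685,z],[.427+.0325,.1685,z]])-[120,100])*3.8).round(0))
for z in (.036,.045,.055):
  print(z,((proj(s,[[.408,.1685,z],[.446,.1685,z]])-[150,140])*8).round(0))
  print('y+16',z,((proj(s,[[.408,.1845,z],[.446,.1845,z]])-[150,140])*8).round(0))
```

```text
0.1218 [[251. 280.]
 [350. 255.]]
0.13 [[249. 267.]
 [349. 243.]]
0.14 [[247. 252.]
 [347. 227.]]
0.036 [[366. 518.]
 [481. 484.]]
y+16 0.036 [[345. 497.]
 [459. 464.]]
0.045 [[362. 492.]
 [478. 458.]]
y+16 0.045 [[341. 471.]
 [457. 438.]]
0.055 [[359. 463.]
 [475. 429.]]
y+16 0.055 [[338. 442.]
 [453. 409.]]
```

Vision puts the fingertips about 19 mm higher than the reported TCP, so they hold only the top of the head. I'll reopen and go 19 mm lower, which is safe either way, then check again.

```bash
python3 -m handwheel '[0,0,0,0, 0,0,0,0, 0,0,0,0, 0,0,0,0, 0.5,0,0,0, 1,0,0,0, 1.5,0,0,0, 1.9,0,0,0, 1.9,0,0,0, 1.9,0,0,0]' 6.5 20
python3 -m handwheel '[0,0,0,0, 0,0,0,0, 0,0,0,0, 0,0,0,0, 0,0,0,0, 0,0,0,0, 0,0,0,0, 0,0,0,0, 0,0,0,0, 0,0,0,0]' 3 20
python3 - <<'E'
from h import *
plan([.427,.169,.016],0)
s=cams.capture("side");save(s,"a4s.png",(150,140,250,230),8)
E
```

```text
time_s: 5.8
tcp_pos: [0.4271, 0.1691, 0.0172]
eef_rot: [171.8, 90.0, -8.2]
contact_force: [0.4, 0.7, -0.3]
gripper_width: 0.065
time_s: 7.05
tcp_pos: [0.4271, 0.1691, 0.0172]
eef_rot: [-149.1, 90.0, 30.9]
contact_force: [-0.5, 0.1, 3.3]
gripper_width: 0.0392
t=7.05 tcp=[0.4271 0.1691 0.0172] jaw=-180.0 tilt=0.01 w=39.2 j6=-46 F=[-0.5  0.1  3.3] shift=[0.12 0.01 0.01] turn=0.0
```

View pics/a4s.png

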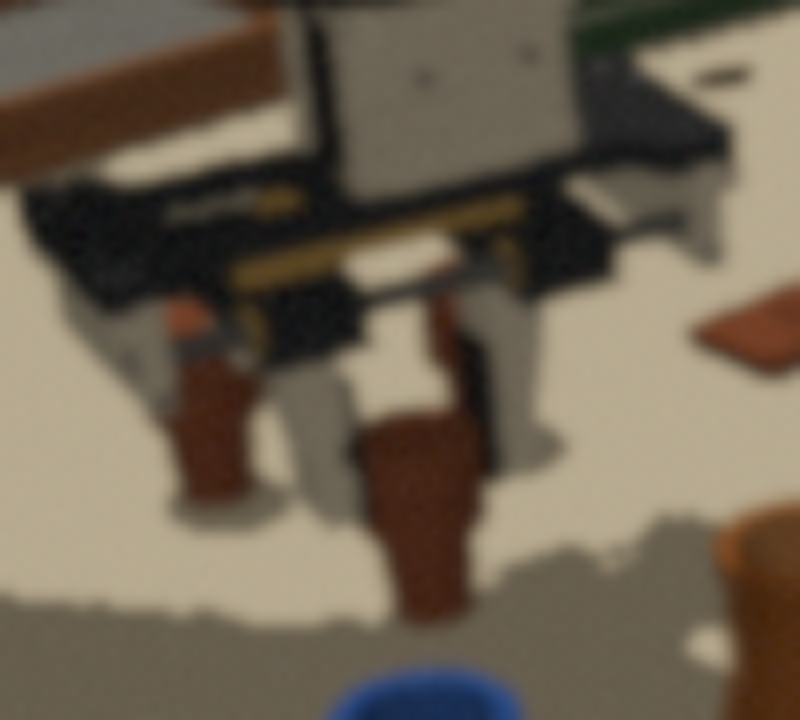

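The tips now reach near the shoulder and the reading of 39.2 mm is a full-diameter grip. I'll lift and carry it over flask F1 at (292,251).

```bash
python3 -m handwheel '[-2.5,0,0,0, -6,0,0,0, -10,0,0,0, -15,0,0,0, -15,5,-0.6,0, -15,10,-1.2,0, -15,15,-1.7,0, -15,19.6,-2.2,0, -15,19.6,-2.2,0, -15,19.6,-2.2,0]' - 20
python3 - <<'E'
from h import *
plan([.449,-.027,.132],0)
s=cams.capture("side");save(s,"b1s.png",(190,130,310,250),6)
t=cams.capture("top");save(t,"b1t.png",(220,180,360,300),5)
E
```

```text
time_s: 8.35
tcp_pos: [0.4489, -0.0271, 0.1669]
eef_rot: [-9.9, 90.0, 170.1]
contact_force: [-1.3, -0.6, -1.3]
gripper_width: 0.0394
t=8.35 tcp=[ 0.4489 -0.0271  0.1669] jaw=180.0 tilt=0.02 w=39.4 j6=-22 F=[-1.3 -0.6 -1.3] shift=[ 3.49 -0.01 -0.01] turn=-0.0
```

View pics/b1s.png

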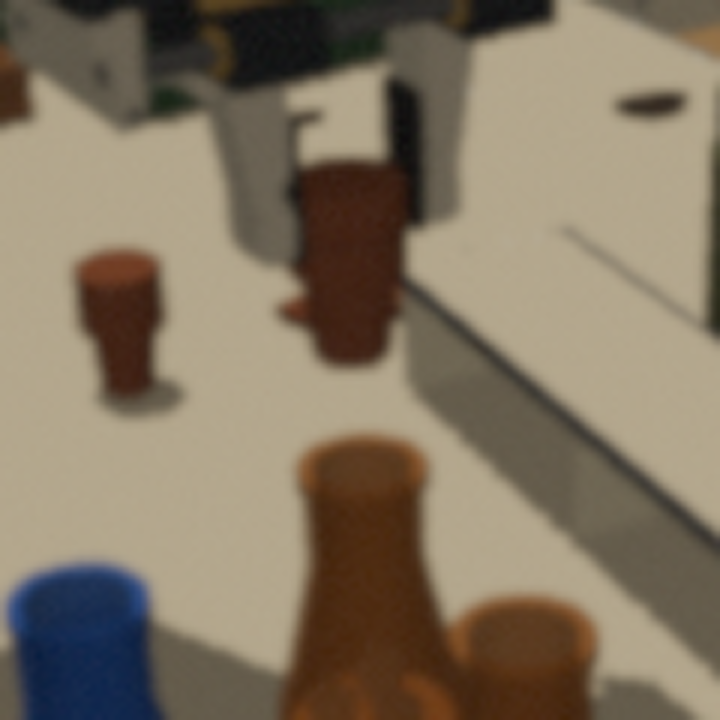

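View pics/b1t.png

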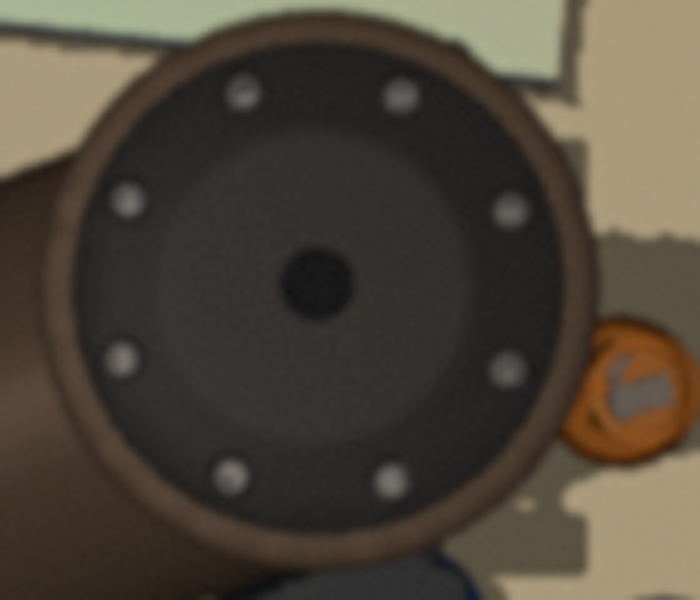

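Run:
```python
from h import *
s=cams.capture("side")
f=(np.array([351.5,346])+.5)/6-.5+[190,130]; m=(np.array([363,471])+.5)/6-.5+[190,130]
for zf in(.148,.15,.152):print(onz(s,[f],zf),onz(s,[m],.11))
```

```text
[[ 0.45162494 -0.01907683  0.148     ]] [[ 0.44552171 -0.03392412  0.11      ]]
[[ 0.44970388 -0.02261184  0.15      ]] [[ 0.44552171 -0.03392412  0.11      ]]
[[ 0.44778281 -0.02614684  0.152     ]] [[ 0.44552171 -0.03392412  0.11      ]]
```

```bash
python3 -m handwheel '[0.5,0,0,0, 1,0,0,0, 1.5,0,0,0, 2,0,0,0, 2.5,0,0,0, 3,0,0,0, 3.3,0,0,0, 3.3,0,0,0, 3.3,0,0,0, 3.3,0,0,0]'
python3 - <<'E'
from h import *
s=cams.capture("side");save(s,"b2s.png",(210,150,300,240),8)
E
```

```text
time_s: 9.75
tcp_pos: [0.4492, -0.0269, 0.1343]
eef_rot: [-163.1, 90.0, 16.9]
contact_force: [-0.3, 0.3, 0.5]
gripper_width: 0.0393
```

View pics/b2s.png

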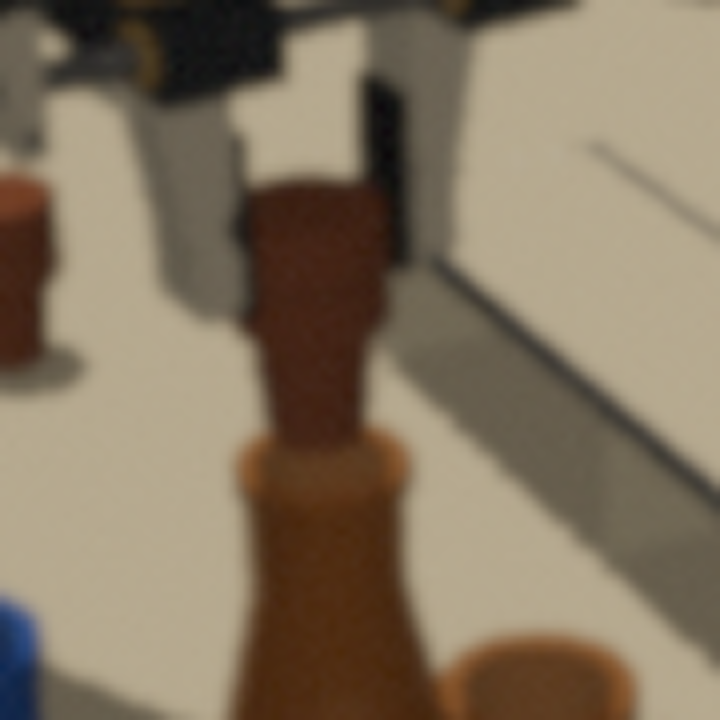

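Run:
```python
from h import *
s=cams.capture("side")
im=np.clip(s["image"][150:240,210:300,::-1]*2.0,0,255).astype(np.uint8)
im=cv2.resize(im,None,fx=8,fy=8,interpolation=cv2.INTER_CUBIC)
a=np.linspace(0,2*np.pi,60)
def circ(x,y,z,r,col):
    p=proj(s,np.c_[x+r*np.cos(a),y+r*np.sin(a),0*a+z]); q=((p-[210,150]+.5)*8-.5).round().astype(int)
    for u in q: cv2.circle(im,tuple(map(int,u)),1,col,-1)
circ(.4492,-.027,.117,.013,(0,255,0)); circ(.4492,-.027,.179,.02,(0,255,0)); circ(.4492,-.027,.11,.0225,(255,0,0)); circ(.4492,-.027,.11,.0165,(255,0,255))
cv2.imwrite("pics/b3.png",im)
```

```text
(no output)
```

View pics/b3.png

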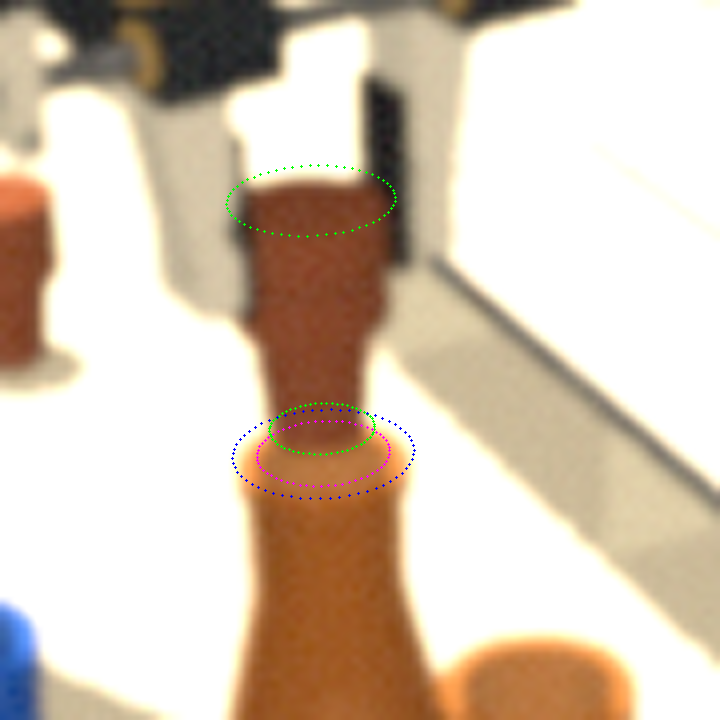

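```bash
python3 -m handwheel '[0.2,0,0,0, 0.4,0,0,0, 0.6,0,0,0, 0.8,0,0,0, 1.0,0,0,0, 1.2,0,0,0, 1.4,0,0,0, 1.4,0,0,0, 1.4,0,0,0, 1.4,0,0,0]'
python3 - <<'E'
from h import *
plan([.449,-.027,.0975])
s=cams.capture("side");save(s,"b4s.png",(210,150,300,240),8)
E
```

```text
time_s: 11.1
tcp_pos: [0.4492, -0.0269, 0.1202]
eef_rot: [-159.6, 90.0, 20.4]
contact_force: [-0.6, -0.0, -0.6]
gripper_width: 0.0397
t=11.10 tcp=[ 0.4492 -0.0269  0.1202] jaw=-180.0 tilt=0.01 w=39.7 j6=-22 F=[-0.6 -0.  -0.6] shift=[2.27 0.01 0.02]
```

View pics/b4s.png

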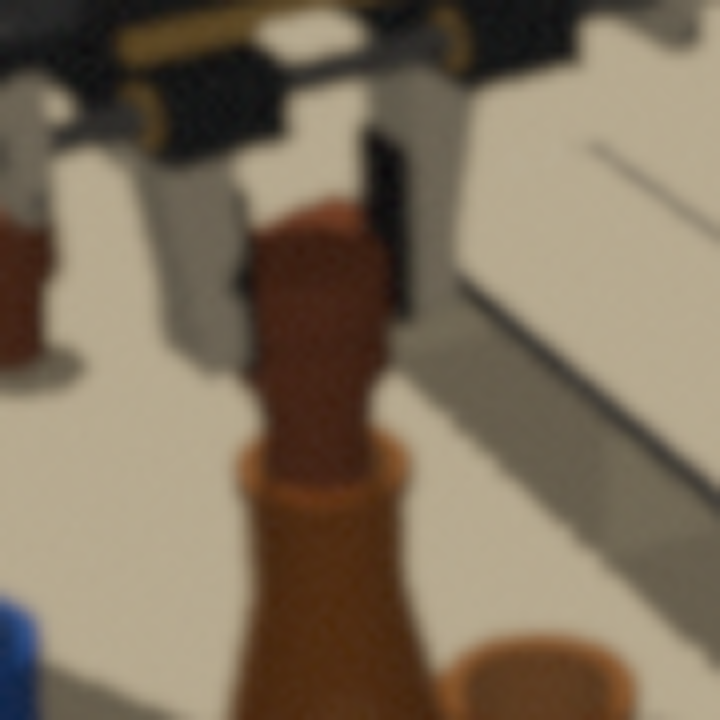

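```bash
python3 -m handwheel '[0.3,0,0,0, 0.6,0,0,0, 0.9,0,0,0, 1.2,0,0,0, 1.5,0,0,0, 1.7,0,0,0, 1.9,0,0,0, 2.1,0,0,0, 2.1,0,0,0, 2.1,0,0,0]'
python3 - <<'E'
from h import *
plan([.449,-.027,.0975])
s=cams.capture("side");save(s,"b5s.png",(210,150,300,240),8)
E
```

```text
time_s: 12.4
tcp_pos: [0.4491, -0.0269, 0.0991]
eef_rot: [-11.4, 90.0, 168.6]
contact_force: [1.0, -0.4, -0.7]
gripper_width: 0.0396
t=12.40 tcp=[ 0.4491 -0.0269  0.0991] jaw=-180.0 tilt=0.00 w=39.6 j6=-22 F=[ 1.  -0.4 -0.7] shift=[0.16 0.01 0.01]
```

View pics/b5s.png

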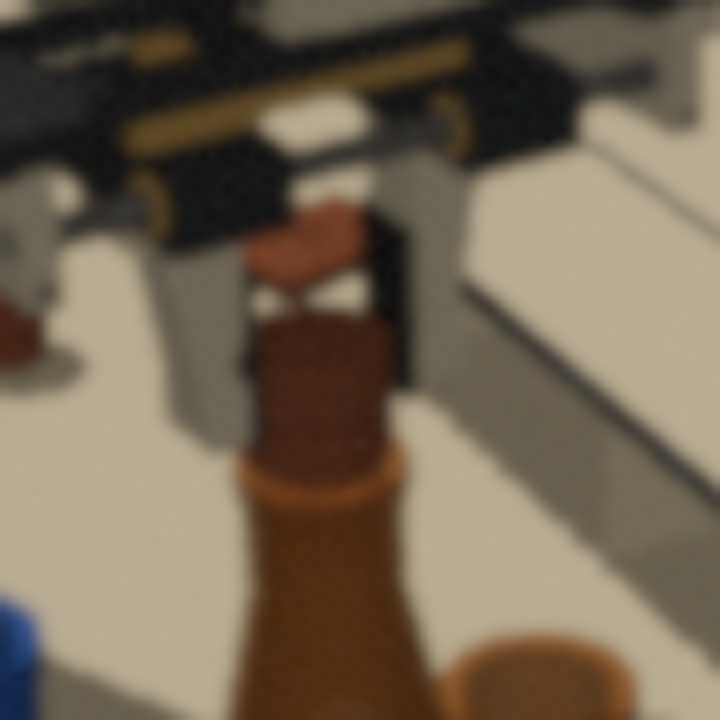

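```bash
python3 -m handwheel '[0.1,0,0,0, 0.2,0,0,0, 0.3,0,0,0, 0.3,0,0,0, 0.3,0,0,0, 0.3,0,0,0, 0.2,0,0,0, 0.2,0,0,0, 0.2,0,0,0, 0.2,0,0,0]'
python3 -m handwheel '[0,0,0,0, 0,0,0,0, 0,0,0,0, 0,0,0,0, -1,0,0,0, -3,0,0,0, -6,0,0,0, -9,0,0,0, -12,0,0,0, -12,0,0,0]' 6.5 20
python3 - <<'E'
from h import *
plan([.491,.2633,.1],90)
s=cams.capture("side");save(s,"b6s.png",(210,150,300,240),8)
E
```

```text
time_s: 13.7
tcp_pos: [0.4493, -0.027, 0.0973]
eef_rot: [144.3, 90.0, -35.7]
contact_force: [-0.1, -2.6, 5.1]
gripper_width: 0.0396
time_s: 14.95
tcp_pos: [0.4506, -0.0267, 0.2202]
eef_rot: [-165.8, 89.7, 14.3]
contact_force: [-0.4, -0.4, -1.0]
gripper_width: 0.0649
t=14.95 tcp=[ 0.4506 -0.0267  0.2202] jaw=-180.0 tilt=0.31 w=64.9 j6=-22 F=[-0.4 -0.4 -1. ] shift=[ 12.08 -28.98  -4.  ] turn=-90.0
```

View pics/b6s.png

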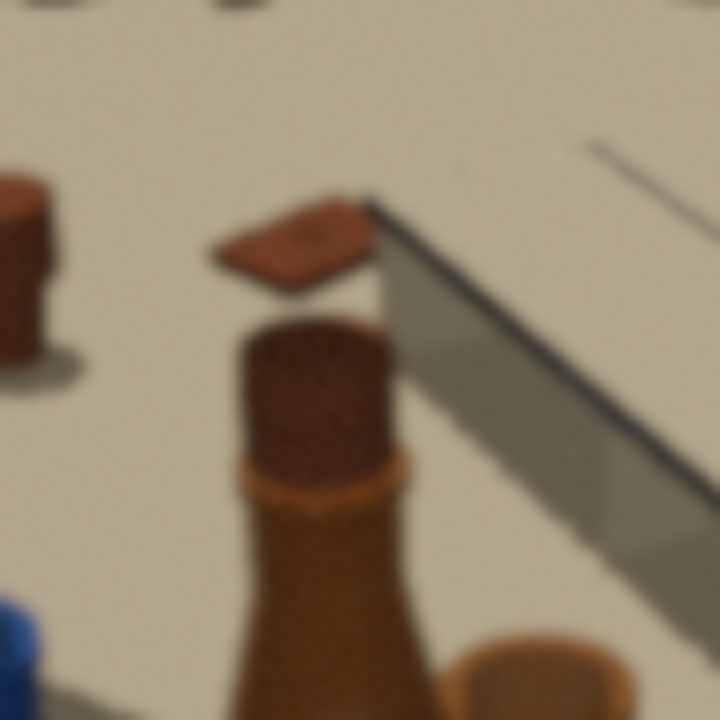

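```bash
python3 -m handwheel '[0,-3.2,-0.5,-10, 0,-6.4,-1,-20, 0,-9.6,-1.5,-30, 0,-12.8,-2,-40, 1,-16,-2.5,-50, 2,-19.2,-3,-60, 3,-22.4,-3.5,-70, 4,-25.6,-4,-80, 5,-29,-4.2,-90, 6,-29,-4.2,-90]'
python3 - <<'E'
from h import *
plan([.491,.2633,.0175],90)
s=cams.capture("side");save(s,"c1s.png",(150,100,270,220),6)
E
```

```text
time_s: 16.25
tcp_pos: [0.4906, 0.2645, 0.1556]
eef_rot: [-45.3, 89.9, -135.1]
contact_force: [0.0, 0.0, -0.5]
gripper_width: 0.0651
t=16.25 tcp=[0.4906 0.2645 0.1556] jaw=-89.8 tilt=0.10 w=65.1 j6=42 F=[ 0.   0.  -0.5] shift=[13.81  0.05  0.1 ] turn=0.2
```

View pics/c1s.png

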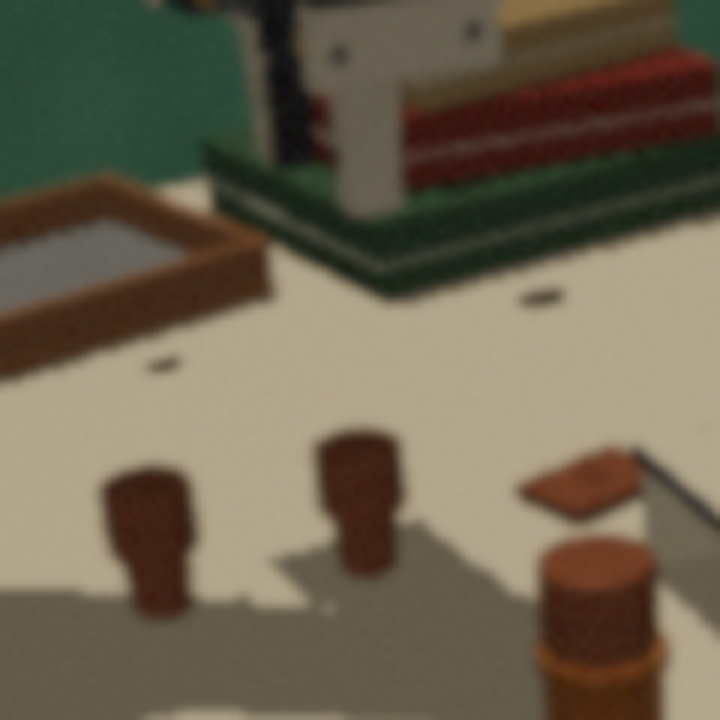

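```bash
python3 -m handwheel '[2,0,0,0, 4,0,0,0, 6,0,0,0, 8,0,0,0, 10,0,0,0, 11.5,0,0,0, 12.5,0,0,0, 13.3,0,0,0, 13.8,0,0,0, 13.8,0,0,0]'
python3 -m handwheel '[0,0,0,0, 0,0,0,0, 0,0,0,0, 0,0,0,0, 0,0,0,0, 0,0,0,0, 0,0,0,0, 0,0,0,0, 0,0,0,0, 0,0,0,0]' 3 20
python3 - <<'E'
from h import *
plan([.4365,-.14,.17],90)
s=cams.capture("side");save(s,"c2s.png",(150,100,270,220),6)
E
```

```text
time_s: 17.55
tcp_pos: [0.491, 0.263, 0.0191]
eef_rot: [-38.1, 90.0, -128.1]
contact_force: [0.2, -0.7, 0.2]
gripper_width: 0.0647
time_s: 18.8
tcp_pos: [0.4911, 0.2632, 0.0193]
eef_rot: [125.1, 90.0, 35.1]
contact_force: [0.9, 0.7, 2.5]
gripper_width: 0.0396
t=18.80 tcp=[0.4911 0.2632 0.0193] jaw=-90.0 tilt=0.02 w=39.6 j6=42 F=[0.9 0.7 2.5] shift=[-15.08  -5.48  40.31] turn=0.0
```

View pics/c2s.png

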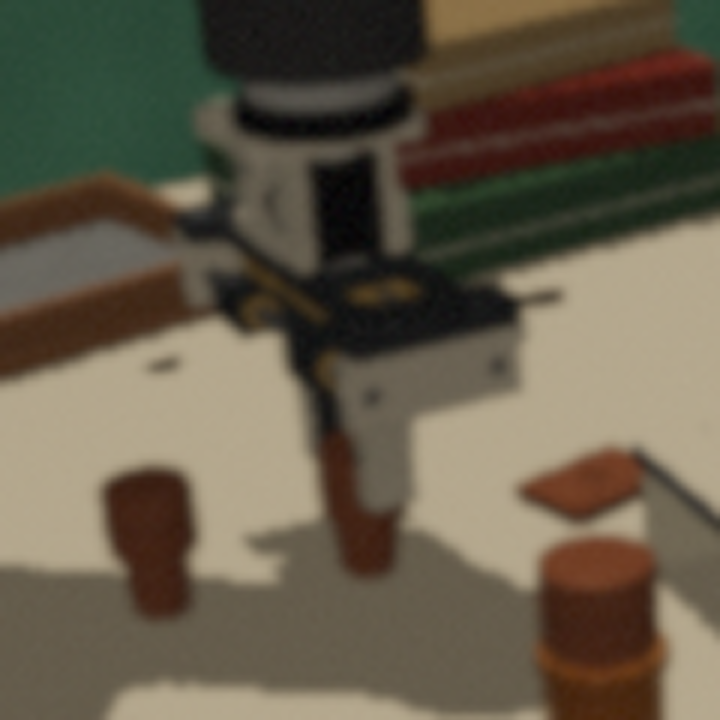

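```bash
python3 -m handwheel '[-4,0,0,0, -9,0,2,0, -13,-1,7.5,0, -17,-2,13,0, -18.5,-3,18.5,0, -18.5,-4,24,0, -18.5,-4.8,29.5,0, -18.5,-5.4,35,0, -18.5,-5.48,40.31,0, -18.5,-5.48,40.31,0]'
python3 - <<'E'
from h import *
plan([.4365,-.14,.135],90)
s=cams.capture("side");save(s,"c3s.png",(220,130,340,250),6)
E
```

```text
time_s: 20.1
tcp_pos: [0.435, -0.143, 0.2035]
eef_rot: [-88.7, 89.9, -179.0]
contact_force: [-0.1, 0.6, -0.8]
gripper_width: 0.0394
t=20.10 tcp=[ 0.435  -0.143   0.2035] jaw=-90.3 tilt=0.10 w=39.4 j6=83 F=[-0.1  0.6 -0.8] shift=[ 6.85  0.16 -0.3 ] turn=-0.3
```

View pics/c3s.png

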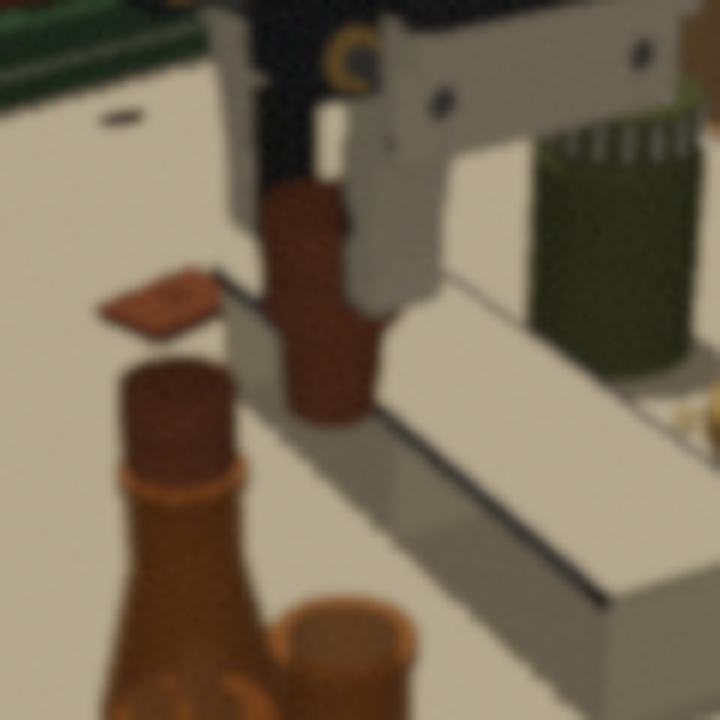

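```bash
python3 -m handwheel '[1,0,0,0, 2,0,0,0, 3,0,0,0, 4,0,0,0, 5,0,0,0, 6,0,0,0, 6.5,0,0,0, 6.6,0,0,0, 6.6,0,0,0, 6.6,0,0,0]'
python3 - <<'E'
from h import *
plan([.4365,-.14,.0993],90)
s=cams.capture("side");save(s,"c4s.png",(235,180,325,270),8)
E
```

```text
time_s: 21.4
tcp_pos: [0.4366, -0.1401, 0.1385]
eef_rot: [91.8, 90.0, 1.8]
contact_force: [-0.5, -0.1, -0.3]
gripper_width: 0.0397
t=21.40 tcp=[ 0.4366 -0.1401  0.1385] jaw=-90.0 tilt=0.04 w=39.7 j6=83 F=[-0.5 -0.1 -0.3] shift=[ 3.92 -0.01 -0.01] turn=0.0
```

View pics/c4s.png

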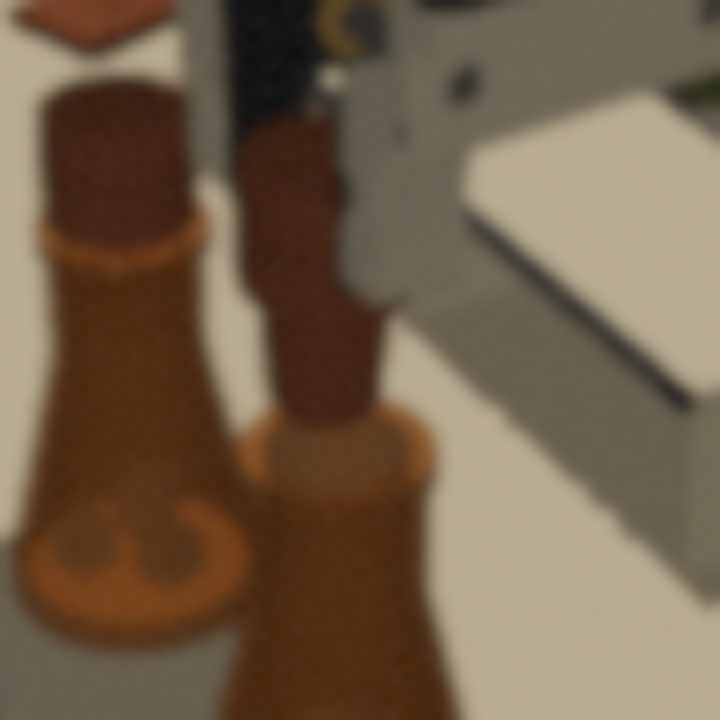

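```bash
python3 -m handwheel '[0.1,0.1,0,0, 0.3,0.1,0.1,0, 0.6,0.1,0.1,0, 0.8,0.1,0.1,0, 1.0,0.1,0.1,0, 1.2,0.1,0.1,0, 1.4,0.1,0.1,0, 1.6,0.1,0.1,0, 1.8,0.1,0.1,0, 1.8,0.1,0.1,0]'
python3 - <<'E'
from h import *
plan([.4365,-.14,.0993],90)
s=cams.capture("side");save(s,"c5s.png",(235,180,325,270),8)
E
```

```text
time_s: 22.7
tcp_pos: [0.4372, -0.1411, 0.12]
eef_rot: [-74.5, 90.0, -164.5]
contact_force: [0.9, -1.2, -0.7]
gripper_width: 0.0401
t=22.70 tcp=[ 0.4372 -0.1411  0.12  ] jaw=-90.0 tilt=0.02 w=40.1 j6=83 F=[ 0.9 -1.2 -0.7] shift=[ 2.07 -0.07 -0.11] turn=0.0
```

View pics/c5s.png

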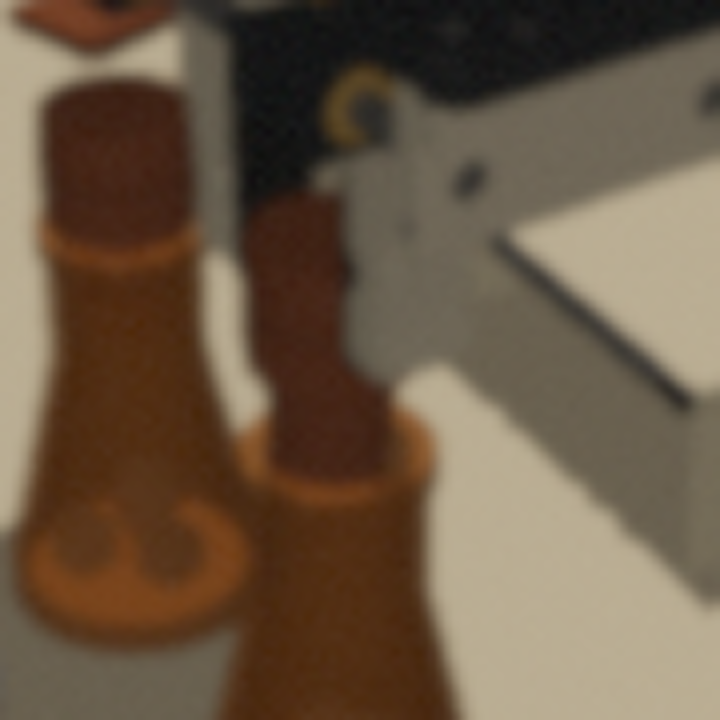

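The plug is inside the mouth and slightly left of centre. I'll nudge it 1 mm along +x, go down to home, press a little and release.

```bash
python3 -m handwheel '[0.2,0.1,0,0, 0.5,0.1,0,0, 0.8,0.1,0,0, 1.1,0.1,0,0, 1.4,0.1,0,0, 1.7,0.1,0,0, 1.9,0.1,0,0, 2.1,0.1,0,0, 2.25,0.1,0,0, 2.25,0.1,0,0]'
python3 - <<'E'
from h import *
plan([.4365,-.14,.0993],90)
E
```

```text
time_s: 24.0
tcp_pos: [0.4389, -0.1416, 0.0988]
eef_rot: [43.3, 89.9, -46.7]
contact_force: [-3.3, -2.6, 9.9]
gripper_width: 0.0398
t=24.00 tcp=[ 0.4389 -0.1416  0.0988] jaw=-89.9 tilt=0.09 w=39.8 j6=83 F=[-3.3 -2.6  9.9] shift=[-0.05 -0.24 -0.16] turn=0.1
```

```bash
python3 -m handwheel '[0,0,0,0, 0,0,0,0, 0,0,0,0, 0,0,0,0, 0,0,0,0, -2,0,0,0, -5,0,0,0, -8,0,0,0, -12,0,0,0, -12,-4,-12,0]' 6.5 20
python3 - <<'E'
from h import *
plan([.4365,-.14,.0993],90)
s=cams.capture("side");save(s,"c6s.png",(225,160,315,250),8)
t=cams.capture("top");save(t,"c6t.png",(240,200,400,320),5)
E
```

```text
time_s: 25.25
tcp_pos: [0.4209, -0.0833, 0.2203]
eef_rot: [87.6, 89.7, -2.7]
contact_force: [0.4, 2.6, -1.2]
gripper_width: 0.065
t=25.25 tcp=[ 0.4209 -0.0833  0.2203] jaw=-90.3 tilt=0.27 w=65.0 j6=74 F=[ 0.4  2.6 -1.2] shift=[12.11  1.54  5.65] turn=-0.3
```

View pics/c6s.png

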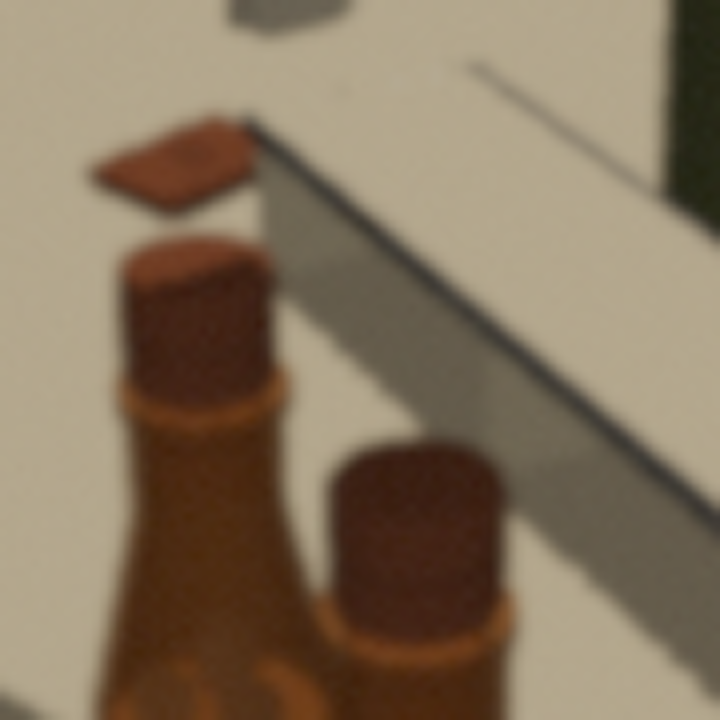

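View pics/c6t.png

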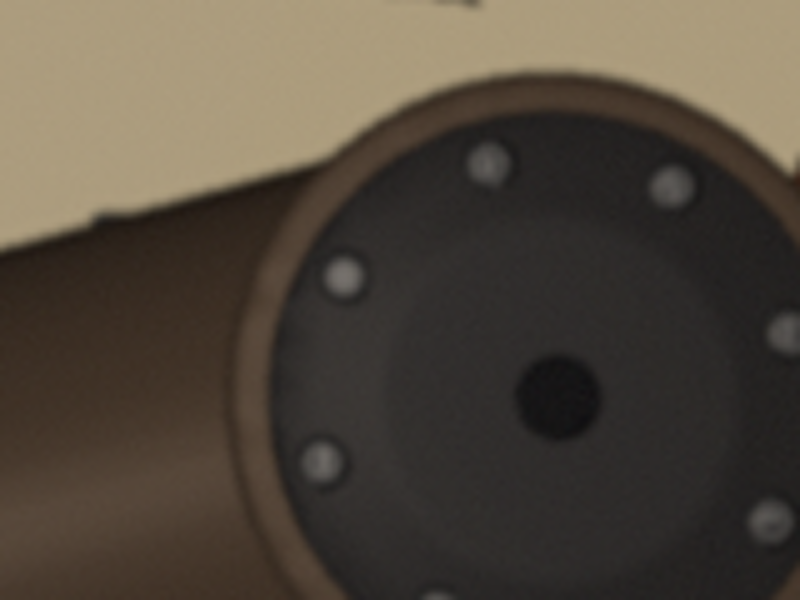

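Both stoppers sit home, the shoulder on the lip in each side-view crop. I'll move the arm aside to measure the riser and the F2 head from above.

```bash
python3 -m handwheel '[0,1,-5,0, 0,2,-10,0, 0,3,-15,0, 0,3,-20,0, 0,3,-25,0, 0,3,-30,0, 0,3,-35,0, 0,3,-35,0, 0,3,-35,0, 0,3,-35,0]'
python3 - <<'E'
from h import *
plan([.438,-.1415,.07],90)
t=cams.capture("top");save(t,"d1t.png",(170,120,430,310),3)
s=cams.capture("side");save(s,"d1s.png")
E
```

```text
time_s: 26.6
tcp_pos: [0.4484, 0.2673, 0.2177]
eef_rot: [-60.7, 90.0, -150.7]
contact_force: [0.7, -0.5, -0.1]
gripper_width: 0.0649
t=26.60 tcp=[0.4484 0.2673 0.2177] jaw=-90.0 tilt=0.01 w=64.9 j6=38 F=[ 0.7 -0.5 -0.1] shift=[14.77 -1.02 40.88] turn=-0.0
```

View pics/d1t.png

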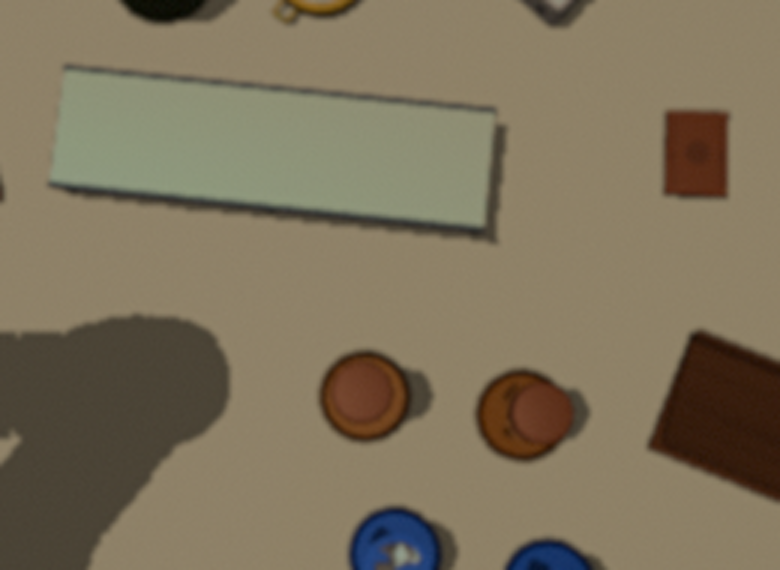

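View pics/d1s.png

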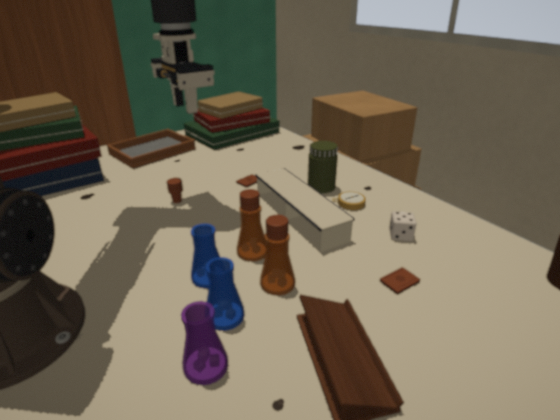

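Run:
```python
from h import *
t=cams.capture("top")
q=lambda p:(np.array(p)+.5)/3-.5+[170,120]
print("F2 st",onz(t,[q((543,412))],.142).round(4),"F1 st",onz(t,[q((362,391))],.142).round(4), "F2 foot",onz(t,[q((522,415))],.005).round(4),"F1 foot",onz(t,[q((365,396))],.005).round(4))
c=onz(t,[q(p) for p in((65,67),(496,109),(488,229),(50,183))],.06);print(c.round(4));m=c.mean(0);print(m, [np.linalg.norm(c[i]-c[(i+1)%4]).round(4) for i in range(4)])
u=(c[0]+c[3]-c[1]-c[2]);u/=np.linalg.norm(u);print(u,np.degrees(np.arctan2(-u[0],u[1])))
for y in(-.06,.06):print(m+u*y)
```

```text
F2 st [[ 0.4385 -0.1397  0.142 ]] F1 st [[ 0.45   -0.0257  0.142 ]] F2 foot [[ 0.4377 -0.1405  0.005 ]] F1 foot [[ 0.4497 -0.0263  0.005 ]]
[[ 0.6794  0.1905  0.06  ]
 [ 0.6515 -0.1164  0.06  ]
 [ 0.5661 -0.1111  0.06  ]
 [ 0.5954  0.1981  0.06  ]]
[0.62309185 0.04025192 0.06      ] [np.float64(0.3082), np.float64(0.0856), np.float64(0.3106), np.float64(0.0843)]
[0.09241137 0.99572091 0.        ] -5.302346976021514
[ 0.61754717 -0.01949134  0.06      ]
[0.62863653 0.09999517 0.06      ]
```

```bash
python3 -m handwheel '[0,-0.2,6,0, 0,-0.4,12,0, 0,-0.6,18,0, 0,-0.8,24,0, 0,-0.9,30,0, 0,-1.04,36,0, 0,-1.04,40.7,0, 0,-1.04,40.7,0, 2,-1.04,40.7,0, 4,-1.04,40.7,0]' 6.5 25
python3 - <<'E'
from h import *
plan([.438,-.140,.07],90)
E
```

```text
time_s: 28.0
tcp_pos: [0.4382, -0.1387, 0.1775]
eef_rot: [103.3, 89.9, 13.2]
contact_force: [-0.1, 0.5, -0.8]
gripper_width: 0.0651
t=28.00 tcp=[ 0.4382 -0.1387  0.1775] jaw=-90.0 tilt=0.08 w=65.1 j6=83 F=[-0.1  0.5 -0.8] shift=[10.75 -0.03  0.13] turn=-0.0
```

```bash
python3 -m handwheel '[1.5,0,0,0, 3,0,0,0, 4.5,0,0,0, 6,0,0,0, 7.5,0,0,0, 8.5,0,0,0, 9.5,0,0,0, 10.3,0,0,0, 10.7,0,0,0, 10.7,0,0,0]'
python3 -m handwheel '[0,0,0,0, 0,0,0,0, 0,0,0,0, 0,0,0,0, 0,0,0,0, 0,0,0,0, 0,0,0,0, 0,0,0,0, 0,0,0,0, 0,0,0,0]' 3.5 25
python3 - <<'E'
from h import *
plan([.6175,-.0195,.155])
s=cams.capture("side");save(s,"d2s.png",(210,150,330,300),5)
E
```

```text
time_s: 29.25
tcp_pos: [0.4381, -0.1388, 0.0705]
eef_rot: [-76.2, 90.0, -166.1]
contact_force: [0.6, -0.0, 0.3]
gripper_width: 0.0648
time_s: 30.5
tcp_pos: [0.4385, -0.1389, 0.071]
eef_rot: [62.7, 90.0, -27.3]
contact_force: [0.2, -3.6, 5.1]
gripper_width: 0.0445
t=30.50 tcp=[ 0.4385 -0.1389  0.071 ] jaw=-90.0 tilt=0.04 w=44.5 j6=83 F=[ 0.2 -3.6  5.1] shift=[ -8.4   17.91 -11.93]
```

View pics/d2s.png

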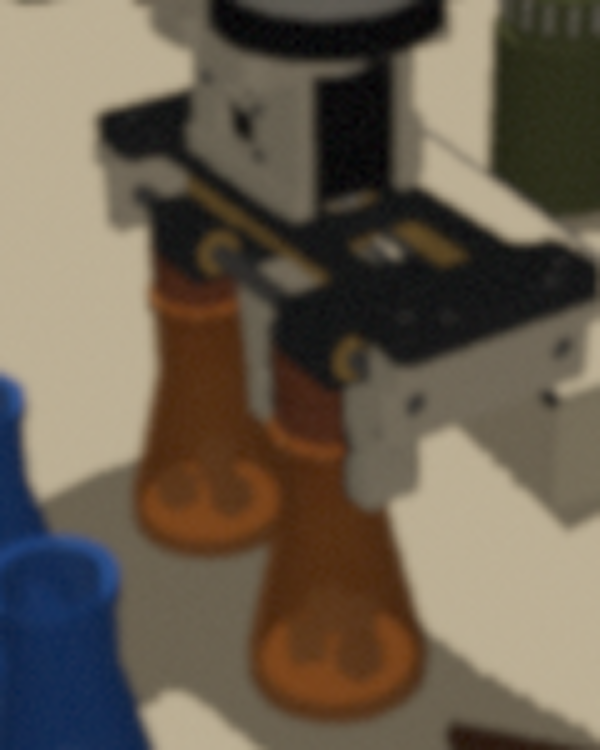

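```bash
python3 -m handwheel '[-0.5,0,0,0, -1.2,0,0,0, -2.4,0,0,0, -3.6,0,0,0, -4.8,0,0,0, -6,0,0,0, -7.2,0,0,0, -8.5,0,0,0, -8.5,0,0,0, -8.5,0,0,0]' 3.5 30
python3 - <<'E'
from h import *
plan([.6175,-.0195,.155])
s=cams.capture("side");save(s,"d3s.png",(190,100,330,300),3.5)
E
```

```text
time_s: 31.8
tcp_pos: [0.4379, -0.1387, 0.1554]
eef_rot: [-112.2, 90.0, 157.8]
contact_force: [0.0, -0.1, -3.7]
gripper_width: 0.044
t=31.80 tcp=[ 0.4379 -0.1387  0.1554] jaw=-90.0 tilt=0.03 w=44.0 j6=83 F=[ 0.  -0.1 -3.7] shift=[  0.03  17.97 -11.92]
```

View pics/d3s.png

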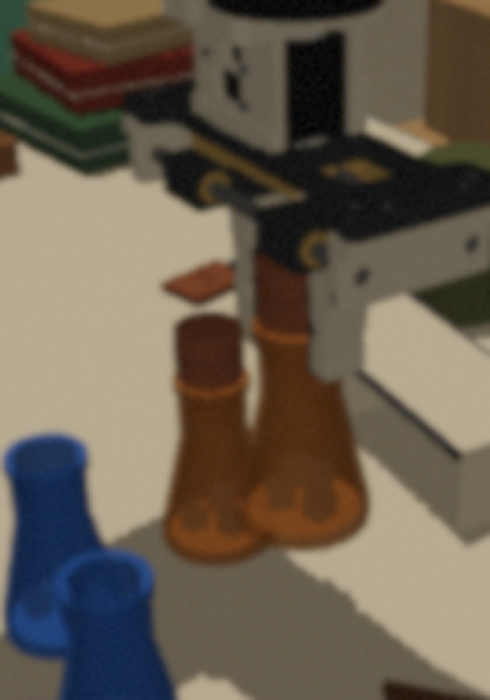

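```bash
python3 -m handwheel '[0,1,-0.7,0, 0,3,-2,0, 0,6,-4,0, 0,9,-6,0, 0,12,-8,0, 0,14.5,-9.6,0, 0,16.5,-11,0, 0,17.95,-11.92,0, 0,17.95,-11.92,0, 0,17.95,-11.92,0]'
python3 - <<'E'
from h import *
plan([.6175,-.0195,.130])
s=cams.capture("side");save(s,"d4s.png",(200,80,400,260),3.8)
E
```

```text
time_s: 33.1
tcp_pos: [0.6173, -0.0195, 0.1553]
eef_rot: [-80.1, 89.9, -170.1]
contact_force: [0.0, 0.3, -2.7]
gripper_width: 0.0439
t=33.10 tcp=[ 0.6173 -0.0195  0.1553] jaw=-90.0 tilt=0.05 w=43.9 j6=74 F=[ 0.   0.3 -2.7] shift=[2.53 0.03 0.  ]
```

View pics/d4s.png

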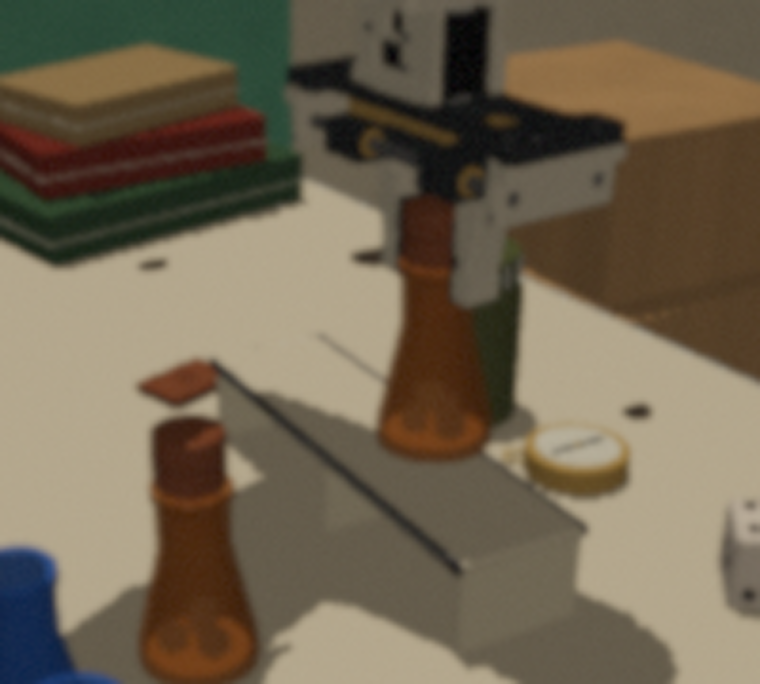

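```bash
python3 -m handwheel '[0.4,0,0,0, 0.8,0,0,0, 1.2,0,0,0, 1.6,0,0,0, 1.9,0,0,0, 2.1,0,0,0, 2.3,0,0,0, 2.4,0,0,0, 2.5,0,0,0, 2.5,0,0,0]'
python3 - <<'E'
from h import *
plan([.6175,-.0195,.130])
s=cams.capture("side");save(s,"d5s.png",(240,100,380,260),4)
E
```

```text
time_s: 34.4
tcp_pos: [0.6179, -0.0195, 0.1311]
eef_rot: [88.1, 90.0, -1.9]
contact_force: [0.3, 0.2, -1.2]
gripper_width: 0.0444
t=34.40 tcp=[ 0.6179 -0.0195  0.1311] jaw=-90.0 tilt=0.04 w=44.4 j6=74 F=[ 0.3  0.2 -1.2] shift=[ 0.11 -0.04 -0.  ]
```

View pics/d5s.png

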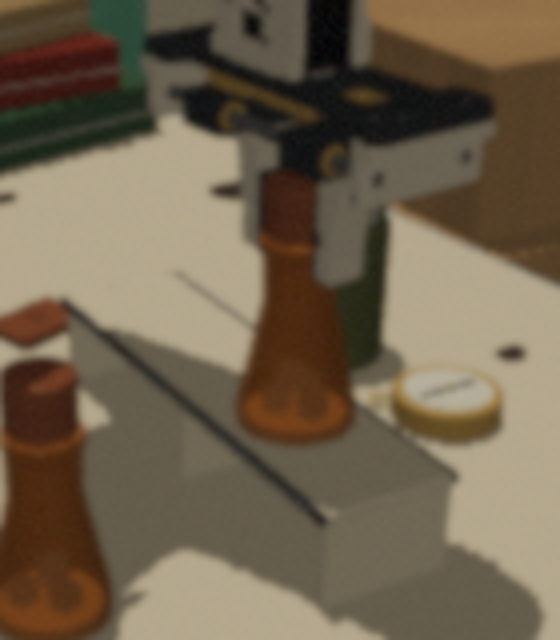

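```bash
python3 -m handwheel '[0.1,0,0,0, 0.2,0,0,0, 0.2,0,0,0, 0.2,0,0,0, 0.2,0,0,0, 0.2,0,0,0, 0.2,0,0,0, 0.2,0,0,0, 0.2,0,0,0, 0.2,0,0,0]'
python3 -m handwheel '[0,0,0,0, 0,0,0,0, 0,0,0,0, 0,0,0,0, 0,0,0,0, -1,0,0,0, -3,0,0,0, -5,0,0,0, -8,0,0,0, -9,0,0,0]' 6.5 25
python3 - <<'E'
from h import *
plan([.450,-.026,.15],90)
s=cams.capture("side");save(s,"d6s.png",(200,100,380,260),4)
E
```

```text
time_s: 35.7
tcp_pos: [0.6189, -0.0197, 0.1309]
eef_rot: [84.6, 89.8, -5.3]
contact_force: [-2.1, -0.7, 10.2]
gripper_width: 0.0443
time_s: 36.95
tcp_pos: [0.6187, -0.0194, 0.2215]
eef_rot: [97.4, 89.8, 7.4]
contact_force: [-0.0, 0.5, -0.7]
gripper_width: 0.0649
t=36.95 tcp=[ 0.6187 -0.0194  0.2215] jaw=-90.0 tilt=0.22 w=64.9 j6=74 F=[-0.   0.5 -0.7] shift=[  7.08 -16.9    0.65] turn=0.0
```

View pics/d6s.png

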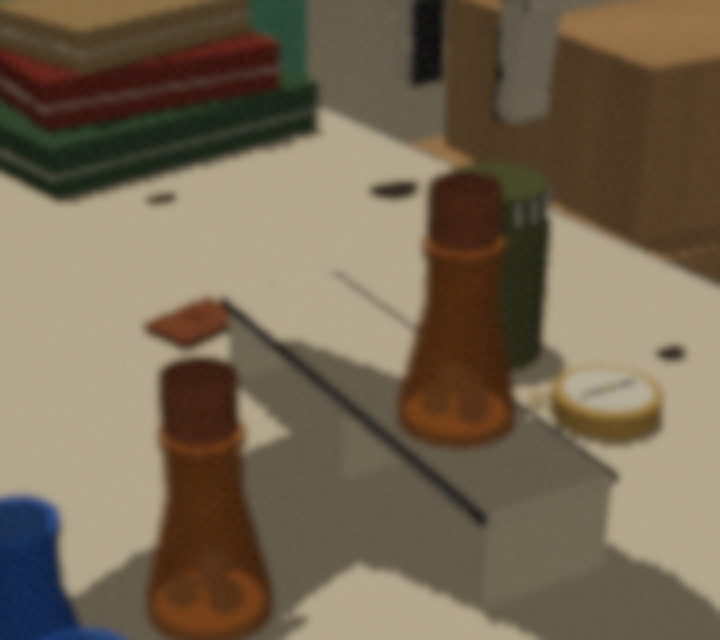

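```bash
python3 -m handwheel '[0,-4,0,0, 0,-8,0.2,0, 0,-12,0.4,0, 0,-16,0.65,0, 1,-16.75,0.65,0, 2,-16.75,0.65,0, 3,-16.75,0.65,0, 4,-16.75,0.65,0, 4,-16.75,0.65,0, 4,-16.75,0.65,0]'
python3 - <<'E'
from h import *
plan([.450,-.026,.071],90)
E
```

```text
time_s: 38.25
tcp_pos: [0.4505, -0.0261, 0.1786]
eef_rot: [-45.6, 90.0, -135.6]
contact_force: [0.1, -0.5, 0.5]
gripper_width: 0.0648
t=38.25 tcp=[ 0.4505 -0.0261  0.1786] jaw=-90.0 tilt=0.03 w=64.8 j6=68 F=[ 0.1 -0.5  0.5] shift=[ 1.076e+01 -4.000e-02 -1.000e-02] turn=0.0
```

```bash
python3 -m handwheel '[1.5,0,0,0, 3,0,0,0, 4.5,0,0,0, 6,0,0,0, 7.5,0,0,0, 8.5,0,0,0, 9.5,0,0,0, 10.3,0,0,0, 10.7,0,0,0, 10.7,0,0,0]'
python3 -m handwheel '[0,0,0,0, 0,0,0,0, 0,0,0,0, 0,0,0,0, 0,0,0,0, 0,0,0,0, 0,0,0,0, 0,0,0,0, 0,0,0,0, 0,0,0,0]' 3.5 30
python3 -m handwheel '[-0.5,0,0,0, -1.2,0,0,0, -2.4,0,0,0, -3.6,0,0,0, -4.8,0,0,0, -6,0,0,0, -7.2,0,0,0, -8.5,0,0,0, -8.5,0,0,0, -8.5,0,0,0]'
python3 - <<'E'
from h import *
plan([.6285,.101,.155])
s=cams.capture("side");save(s,"e1s.png",(170,80,370,260),3.8)
E
```

```text
time_s: 39.5
tcp_pos: [0.4501, -0.0261, 0.0715]
eef_rot: [-62.1, 90.0, -152.1]
contact_force: [0.3, 0.5, 0.3]
gripper_width: 0.0652
time_s: 40.75
tcp_pos: [0.4504, -0.0261, 0.0719]
eef_rot: [71.3, 90.0, -18.7]
contact_force: [-0.4, -3.4, 5.1]
gripper_width: 0.0435
time_s: 42.0
tcp_pos: [0.4498, -0.0261, 0.1564]
eef_rot: [-99.7, 90.0, 170.3]
contact_force: [-0.3, 0.2, -3.0]
gripper_width: 0.044
t=42.00 tcp=[ 0.4498 -0.0261  0.1564] jaw=-90.0 tilt=0.03 w=44.0 j6=68 F=[-0.3  0.2 -3. ] shift=[  0.13  17.87 -12.7 ]
```

View pics/e1s.png

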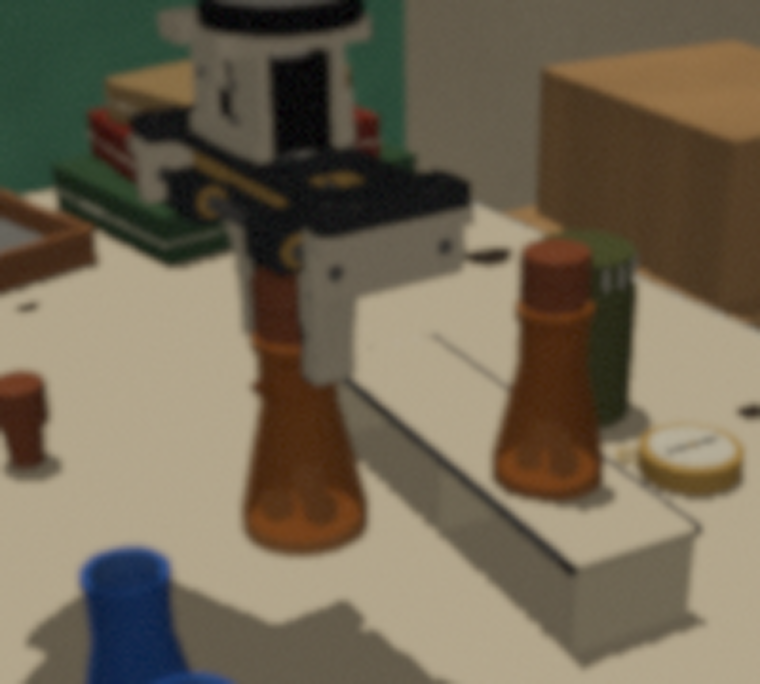

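```bash
python3 -m handwheel '[0,0,-2,0, 0,0,-5,0, 0,1.5,-8,0, 0,4,-11,0, 0,7.5,-12.7,0, 0,11,-12.7,0, 0,14,-12.7,0, 0,16.5,-12.7,0, 0,17.87,-12.7,0, 0,17.87,-12.7,0]'
python3 -m handwheel '[0.4,0,0,0, 0.8,0,0,0, 1.2,0,0,0, 1.6,0,0,0, 1.9,0,0,0, 2.1,0,0,0, 2.3,0,0,0, 2.5,0,0,0, 2.5,0,0,0, 2.5,0,0,0]'
python3 - <<'E'
from h import *
plan([.6285,.101,.131])
s=cams.capture("side");save(s,"e2s.png",(200,80,400,260),3.8)
E
```

```text
time_s: 43.3
tcp_pos: [0.6288, 0.1008, 0.1556]
eef_rot: [-67.0, 89.9, -157.1]
contact_force: [-0.0, 0.4, -3.9]
gripper_width: 0.0439
time_s: 44.55
tcp_pos: [0.629, 0.101, 0.132]
eef_rot: [94.9, 90.0, 4.9]
contact_force: [-0.4, 0.2, -1.1]
gripper_width: 0.0438
t=44.55 tcp=[0.629 0.101 0.132] jaw=-90.0 tilt=0.03 w=43.8 j6=63 F=[-0.4  0.2 -1.1] shift=[ 0.1  -0.05 -0.  ]
```

View pics/e2s.png

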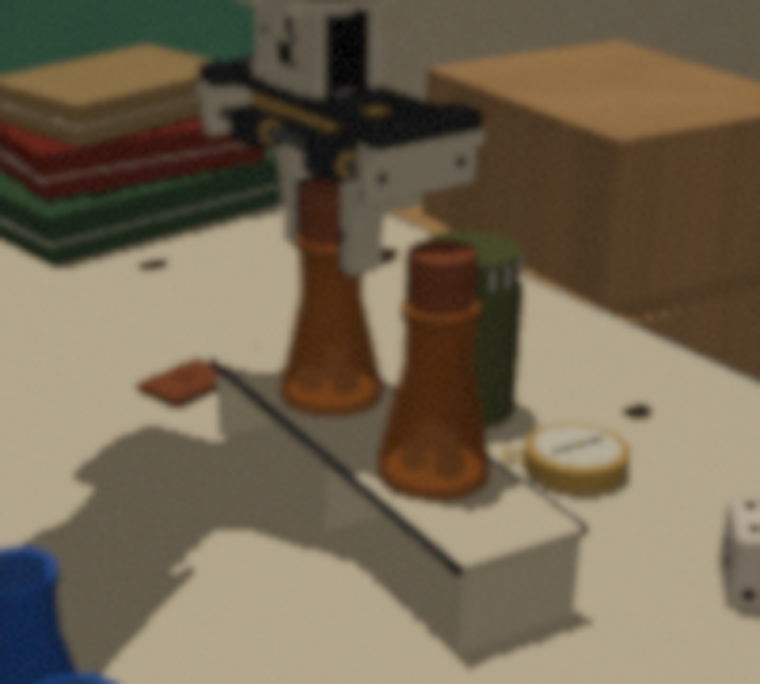

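```bash
python3 -m handwheel '[0.1,0,0,0, 0.2,0,0,0, 0.2,0,0,0, 0.2,0,0,0, 0.2,0,0,0, 0.2,0,0,0, 0.2,0,0,0, 0.2,0,0,0, 0.2,0,0,0, 0.2,0,0,0]'
python3 -m handwheel '[0,0,0,0, 0,0,0,0, 0,0,0,0, 0,0,0,0, 0,0,0,0, -1,0,0,0, -3,0,0,0, -5,0,0,0, -8,0,0,0, -9,0,0,0]' 6.5 25
python3 -m handwheel '[0,-5,0,0, 0,-10,0,0, 0,-15,0,0, 0,-20,0,0, 0,-20,0,0, 0,-20,0,0, 0,-20,0,0, 0,-20,0,0, 0,-20,0,0, 0,-20,0,0]'
python3 - <<'E'
from h import *
plan([.6285,.101,.131],0)
t=cams.capture("top");save(t,"e3t.png",None,1.4)
s=cams.capture("side");save(s,"e3s.png",None,1.4)
E
```

```text
time_s: 45.85
tcp_pos: [0.6298, 0.1009, 0.1319]
eef_rot: [91.4, 89.8, 1.5]
contact_force: [-2.7, -2.3, 11.1]
gripper_width: 0.0438
time_s: 47.1
tcp_pos: [0.6298, 0.1013, 0.2225]
eef_rot: [107.4, 89.8, 17.4]
contact_force: [0.2, 1.0, 0.3]
gripper_width: 0.0646
time_s: 48.35
tcp_pos: [0.4289, 0.1009, 0.2194]
eef_rot: [-52.9, 90.0, -142.9]
contact_force: [0.6, 0.4, -0.6]
gripper_width: 0.0649
t=48.35 tcp=[0.4289 0.1009 0.2194] jaw=-90.0 tilt=0.03 w=64.9 j6=51 F=[ 0.6  0.4 -0.6] shift=[ 8.83 19.96 -0.02] turn=90.0
```

View pics/e3t.png

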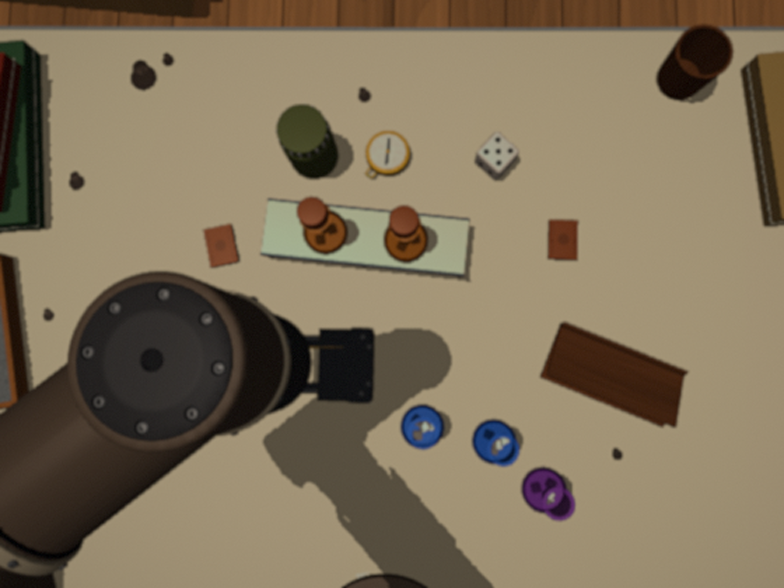

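View pics/e3s.png

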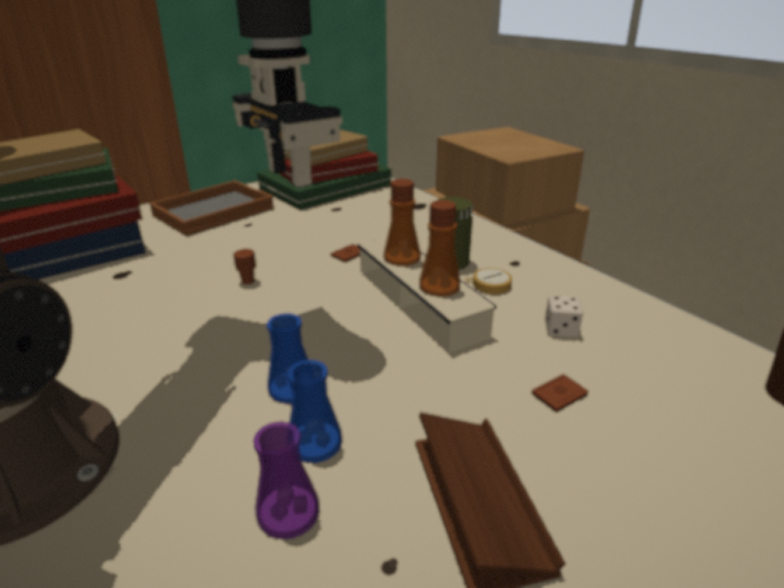

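Both closed flasks stand on the step, with feet at (232,166) and (289,171) in the top view. Now I'll check their riser-frame offsets and locate the tiles and the rack.

Run:
```python
from h import *
t=cams.capture("top");s=cams.capture("side")
m=np.array([.6231,.0403]);u=np.array([.0924,.9957]);v=np.array([.9957,-.0924])
for p in((405,240),(325,232)):
    q=onz(t,[(np.array(p)+.5)/1.4-.5],.064)[0][:2]-m; print("flask riser x,y",(q@v).round(4),(q@u).round(4))
T=lambda p:(np.array(p)+.5)/5-.5+[370,210]
S=lambda p:(np.array(p)+.5)/4-.5+[280,280]
for n,a,b in(("ridgeL",(105,290),(80,62)),("ridgeR",(562,472),(245,497)),("lipL",(165,100),(268,80)),("lipR",(605,280),(490,490))):
    print(n,tri(t,T(a),s,S(b)),onz(t,[T(a)],.052)[0].round(4),onz(t,[T(a)],.025)[0].round(4),onz(s,[S(b)],.052)[0].round(4),onz(s,[S(b)],.025)[0].round(4))
im=cv2.cvtColor(t["image"],cv2.COLOR_RGB2HSV)
mk=(((im[...,0]<15)|(im[...,0]>170))&(im[...,1]>120)&(im[...,2]>45)).astype(np.uint8)
for k in cv2.findContours(mk*255,cv2.RETR_EXTERNAL,cv2.CHAIN_APPROX_NONE)[0]:
    if 350<cv2.contourArea(k)<700:
        r=cv2.minAreaRect(k); b=onz(t,cv2.boxPoints(r),.009)[:,:2]
        e=max([b[1]-b[0],b[2]-b[1]],key=np.linalg.norm); print(r[0],b.mean(0).round(4),"long axis deg",np.degrees(np.arctan2(e[1],e[0])).round(1),[np.linalg.norm(b[1]-b[0]).round(4),np.linalg.norm(b[2]-b[1]).round(4)])
```

```text
flask riser x,y -0.0005 -0.0606
flask riser x,y -0.0007 0.061
ridgeL (array([ 0.41975708, -0.23374889,  0.04737387]), np.float64(0.0016748809441502867)) [ 0.4191 -0.2324  0.052 ] [ 0.4188 -0.2378  0.025 ] [ 0.4174 -0.2381  0.052 ] [ 0.4355 -0.2147  0.025 ]
ridgeR (array([ 0.34804265, -0.41791133,  0.04651353]), np.float64(0.0006377097012169177)) [ 0.3487 -0.416   0.052 ] [ 0.3465 -0.4265  0.025 ] [ 0.345  -0.4202  0.052 ] [ 0.3585 -0.4081  0.025 ]
lipL (array([ 0.49998862, -0.2649991 ,  0.0194681 ]), np.float64(0.0012282718752246837)) [ 0.4981 -0.258   0.052 ] [ 0.5001 -0.2641  0.025 ] [ 0.4735 -0.2891  0.052 ] [ 0.495  -0.2689  0.025 ]
lipR (array([ 0.42722729, -0.44938264,  0.0205    ]), np.float64(0.0016852495064570146)) [ 0.4267 -0.4359  0.052 ] [ 0.4266 -0.4469  0.025 ] [ 0.4077 -0.4609  0.052 ] [ 0.4251 -0.4514  0.025 ]
(5.999999046325684, 236.49996948242188) [0.4756 0.6088] long axis deg 4.8 [np.float64(0.2431), np.float64(0.0274)]
(157.61538696289062, 175.07691955566406) [0.6163 0.2757] long axis deg -166.4 [np.float64(0.045), np.float64(0.062)]
(401.5, 170.5) [ 0.632 -0.267] long axis deg 179.2 [np.float64(0.0417), np.float64(0.0605)]
```

The flasks are within 1 mm of the midline, at y ±61 mm. Next is tile B at (401,171), moving in y first and then in x.

```bash
python3 -m handwheel '[0,0,6,0, 0,0,12,0, 0,0,18,0, 0,1,24,0, 0,5,28.5,0, 0,9.5,32.5,0, 0,14,36,0, 1,18,36.8,0.8, 4,20.3,36.8,0.8, 6,20.3,36.8,0.8]' 6.5 15
python3 - <<'E'
from h import *
plan([.632,-.267,-.014],-90.8)
s=cams.capture("side");save(s,"f1s.png",(300,130,500,310),3.8)
E
```

```text
time_s: 49.8
tcp_pos: [0.6327, -0.267, 0.1568]
eef_rot: [-102.4, 89.9, 166.8]
contact_force: [-0.8, 0.4, 0.3]
gripper_width: 0.0649
t=49.80 tcp=[ 0.6327 -0.267   0.1568] jaw=-90.8 tilt=0.15 w=64.9 j6=96 F=[-0.8  0.4  0.3] shift=[ 1.708e+01 -2.000e-02  1.000e-02] turn=0.0
```

View pics/f1s.png

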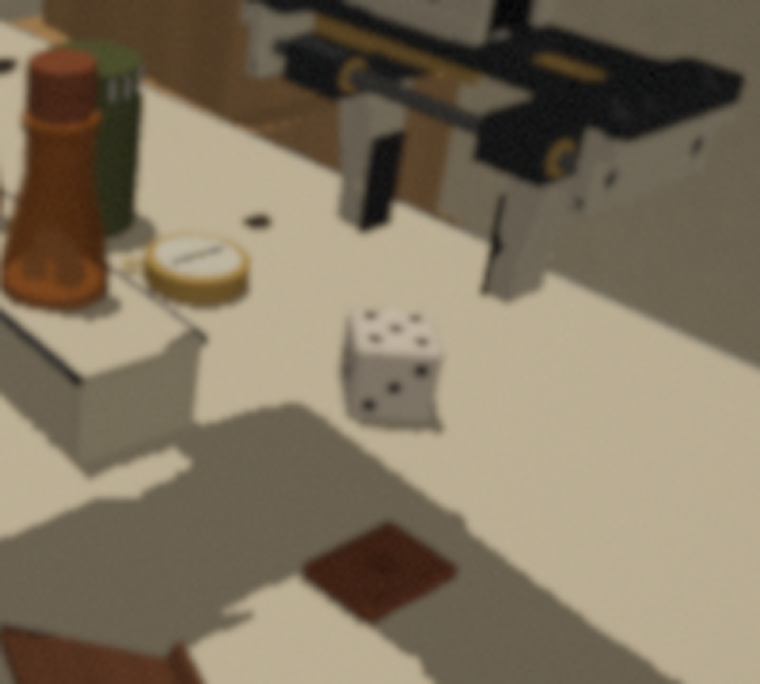

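```bash
python3 -m handwheel '[2.5,0,0,0, 5,0,0,0, 7.5,0,0,0, 10,0,0,0, 12,0,0,0, 13.5,0,0,0, 14.5,0,0,0, 15.5,0,0,0, 16,0,0,0, 16,0,0,0]'
python3 - <<'E'
from h import *
plan([.632,-.267,-.014],-90.8)
s=cams.capture("side");save(s,"f2s.png",(340,210,450,320),7)
E
```

```text
time_s: 51.1
tcp_pos: [0.6318, -0.267, -0.0005]
eef_rot: [-94.7, 90.0, 174.5]
contact_force: [-0.2, 0.1, -0.0]
gripper_width: 0.065
t=51.10 tcp=[ 6.318e-01 -2.670e-01 -5.000e-04] jaw=-90.8 tilt=0.02 w=65.0 j6=96 F=[-0.2  0.1 -0. ] shift=[ 1.35  0.02 -0.  ] turn=0.0
```

View pics/f2s.png

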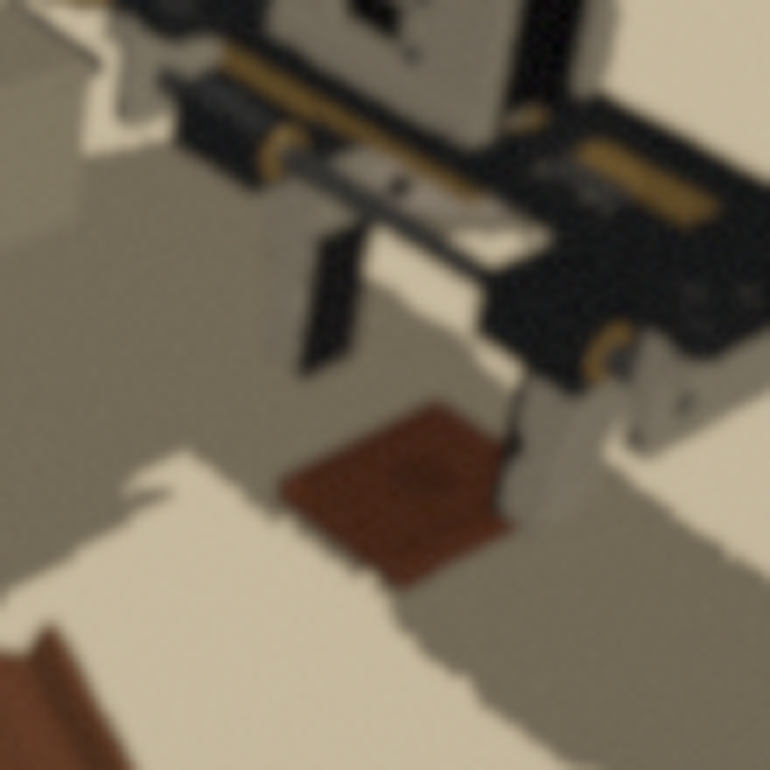

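```bash
python3 -m handwheel '[0.3,0,0,0, 0.6,0,0,0, 0.9,0,0,0, 1.1,0,0,0, 1.3,0,0,0, 1.4,0,0,0, 1.4,0,0,0, 1.4,0,0,0, 1.4,0,0,0, 1.4,0,0,0]'
python3 - <<'E'
from h import *
plan([.632,-.267,-.016],-90.8)
s=cams.capture("side");save(s,"f3s.png",(340,210,450,320),7)
E
```

```text
time_s: 52.4
tcp_pos: [0.6319, -0.267, -0.0143]
eef_rot: [79.5, 90.0, -11.3]
contact_force: [0.6, -0.2, 0.8]
gripper_width: 0.0652
t=52.40 tcp=[ 0.6319 -0.267  -0.0143] jaw=-90.8 tilt=0.00 w=65.2 j6=96 F=[ 0.6 -0.2  0.8] shift=[ 0.17  0.01 -0.  ] turn=0.0
```

View pics/f3s.png

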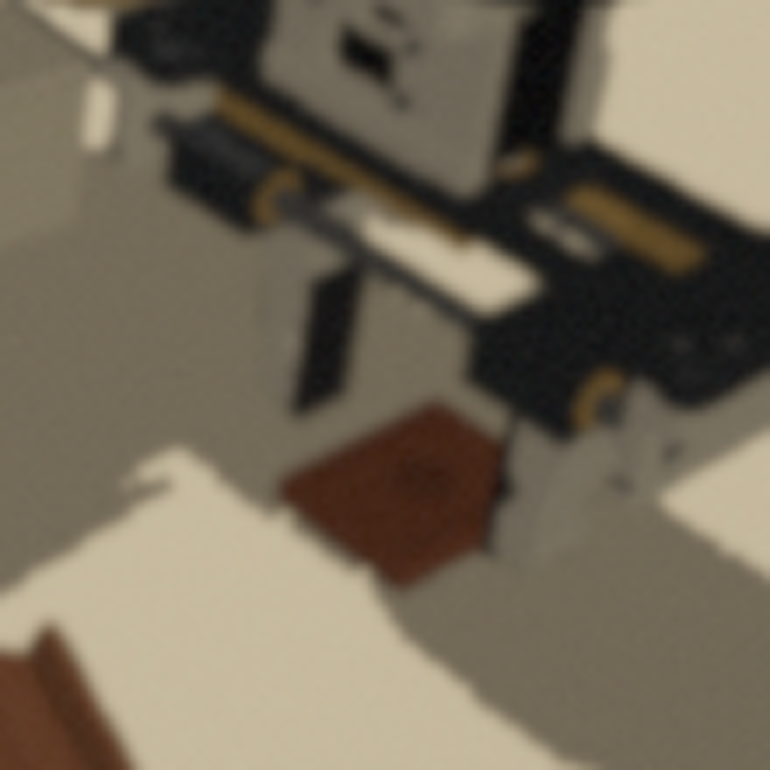

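```bash
python3 -m handwheel '[0.1,0,0,0, 0.15,0,0,0, 0.2,0,0,0, 0.2,0,0,0, 0.2,0,0,0, 0.2,0,0,0, 0.2,0,0,0, 0.2,0,0,0, 0.2,0,0,0, 0.2,0,0,0]'
python3 -m handwheel '[0,0,0,0, 0,0,0,0, 0,0,0,0, 0,0,0,0, 0,0,0,0, 0,0,0,0, 0,0,0,0, 0,0,0,0, 0,0,0,0, 0,0,0,0]' 3.8 15
python3 -m handwheel '[-0.5,0,0,0, -1,0,0,0, -2,0,0,0, -3,0,0,0, -4,0,0,0, -5,0,0,0, -6,0,0,0, -7,0,0,0, -8,0,0,0, -8,0,0,0]'
python3 - <<'E'
from h import *
plan([.4477,-.2967,.1],-111.3)
s=cams.capture("side");save(s,"f4s.png",(320,150,450,280),6)
E
```

```text
time_s: 53.7
tcp_pos: [0.6319, -0.267, -0.0164]
eef_rot: [-96.7, 90.0, 172.5]
contact_force: [-0.3, 0.2, -0.7]
gripper_width: 0.0652
time_s: 54.95
tcp_pos: [0.6319, -0.267, -0.0163]
eef_rot: [106.3, 90.0, 15.5]
contact_force: [-0.7, -0.0, -0.1]
gripper_width: 0.045
time_s: 56.2
tcp_pos: [0.6326, -0.2671, 0.0648]
eef_rot: [78.2, 89.9, -12.6]
contact_force: [-0.3, 0.1, -0.3]
gripper_width: 0.0451
t=56.20 tcp=[ 0.6326 -0.2671  0.0648] jaw=-90.8 tilt=0.10 w=45.1 j6=96 F=[-0.3  0.1 -0.3] shift=[ -3.55 -18.44   3.21] turn=20.5
```

View pics/f4s.png

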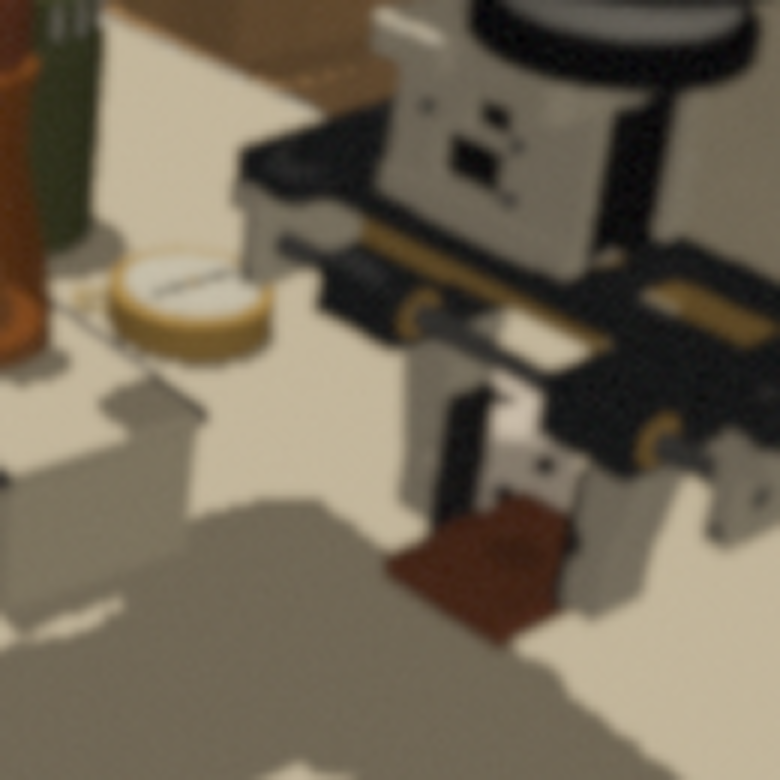

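Run:
```python
from h import *
plan([.4067,-.3881,.055],-111.3)
```

```text
t=56.25 tcp=[ 0.6321 -0.267   0.0641] jaw=-90.8 tilt=0.04 w=44.8 j6=96 F=[-0.8 -0.9 -0.7] shift=[  0.89 -22.37  12.42] turn=20.5
```

```bash
python3 -m handwheel '[-1,-3,2,0, -1,-7,4,3, -1,-11,6,8, -1,-15,8.5,14, -1,-19,10.5,20.5, -1,-22.37,12.42,20.5, -1,-22.37,12.42,20.5, -0.5,-22.37,12.42,20.5, 0,-22.37,12.42,20.5, 0,-22.37,12.42,20.5]'
python3 - <<'E'
from h import *
plan([.4067,-.3881,.03],-111.3)
s=cams.capture("side");save(s,"f5s.png",(270,210,450,400),4)
t=cams.capture("top");save(t,"f5t.png",(360,180,530,340),4.5)
E
```

```text
time_s: 57.5
tcp_pos: [0.4067, -0.3875, 0.0628]
eef_rot: [-96.3, 89.9, 152.5]
contact_force: [-0.2, -0.5, -0.3]
gripper_width: 0.0446
t=57.50 tcp=[ 0.4067 -0.3875  0.0628] jaw=-111.2 tilt=0.09 w=44.6 j6=92 F=[-0.2 -0.5 -0.3] shift=[3.28 0.03 0.06] turn=0.1
```

View pics/f5s.png

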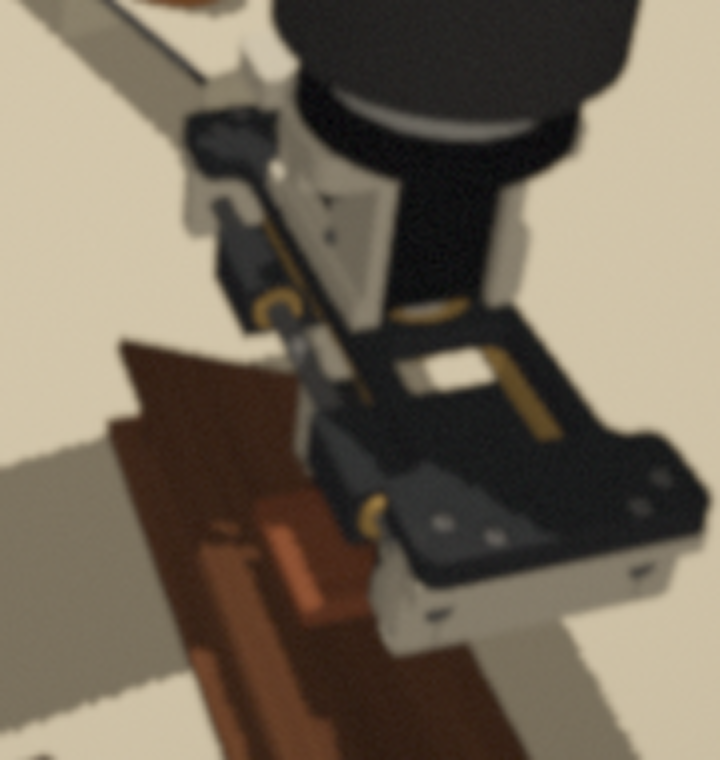

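View pics/f5t.png

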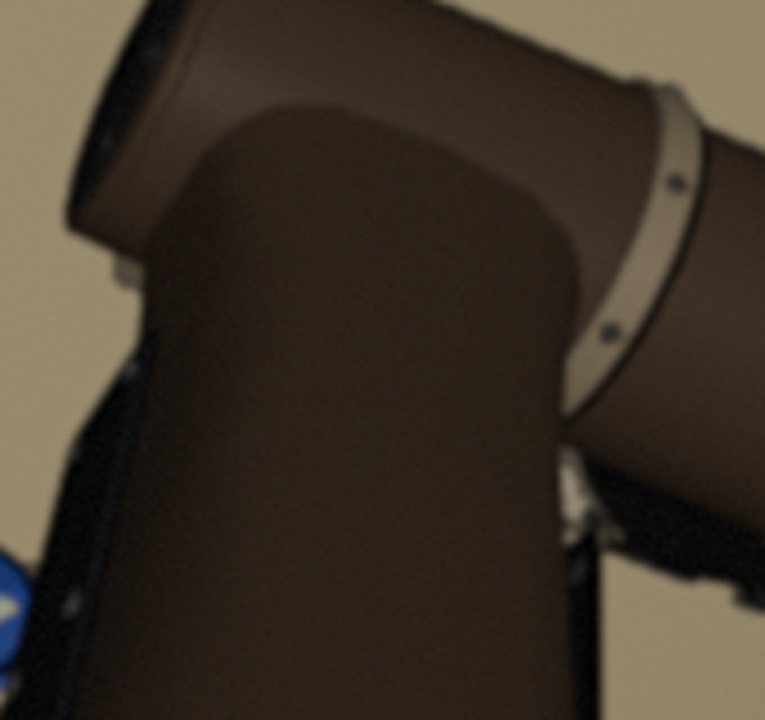

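```bash
python3 -m handwheel '[0.5,0,0,0, 1,0,0,0, 1.5,0,0,0, 2,0,0,0, 2.3,0,0,0, 2.6,0,0,0, 2.9,0,0,0, 3.1,0,0,0, 3.1,0,0,0, 3.1,0,0,0]' - 4
python3 - <<'E'
from h import *
plan([.4067,-.3881,.03],-111.3)
s=cams.capture("side");save(s,"f6s.png",(290,280,420,410),6)
E
```

```text
time_s: 58.85
tcp_pos: [0.4067, -0.3882, 0.0328]
eef_rot: [73.1, 90.0, -38.2]
contact_force: [-0.6, -0.5, -0.2]
gripper_width: 0.0456
t=58.85 tcp=[ 0.4067 -0.3882  0.0328] jaw=-111.3 tilt=0.01 w=45.6 j6=92 F=[-0.6 -0.5 -0.2] shift=[ 0.28 -0.   -0.01] turn=0.0
```

View pics/f6s.png

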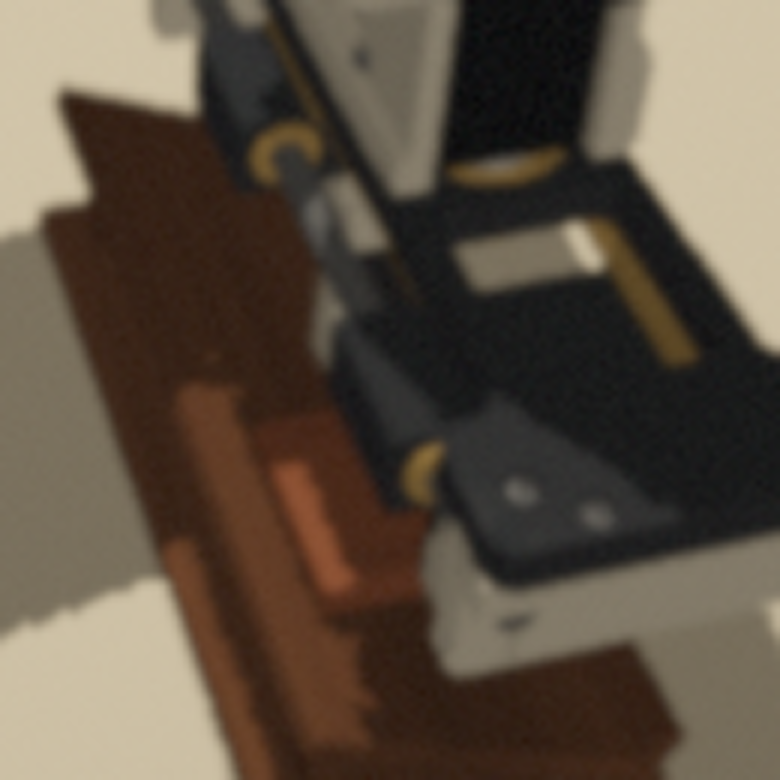

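```bash
python3 -m handwheel '[0.1,0,0,0, 0.2,0,0,0, 0.3,0,0,0, 0.4,0,0,0, 0.5,0,0,0, 0.6,0,0,0, 0.7,0,0,0, 0.8,0,0,0, 0.8,0,0,0, 0.8,0,0,0]' - 4
python3 - <<'E'
from h import *
plan([.4067,-.3881,.03],-111.3)
s=cams.capture("side");save(s,"f7s.png",(290,280,420,410),6)
E
```

```text
time_s: 60.15
tcp_pos: [0.4063, -0.388, 0.0245]
eef_rot: [-98.0, 90.0, 150.7]
contact_force: [-0.4, -1.0, 0.3]
gripper_width: 0.046
t=60.15 tcp=[ 0.4063 -0.388   0.0245] jaw=-111.3 tilt=0.03 w=46.0 j6=92 F=[-0.4 -1.   0.3] shift=[-0.55  0.04 -0.01] turn=0.0
```

View pics/f7s.png

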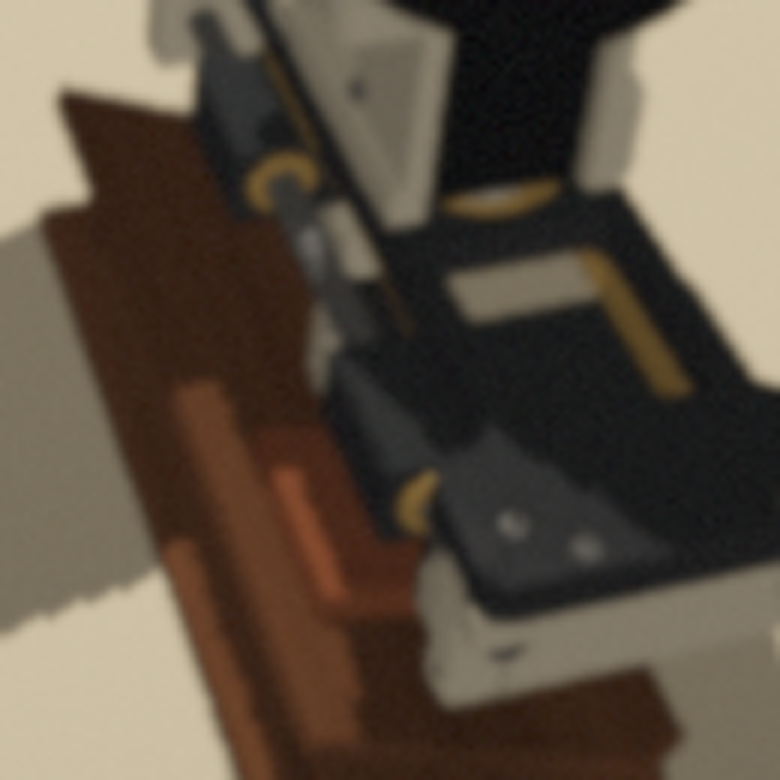

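```bash
python3 -m handwheel '[0.1,0,0,0, 0.2,0,0,0, 0.3,0,0,0, 0.4,0,0,0, 0.45,0,0,0, 0.45,0,0,0, 0.45,0,0,0, 0.45,0,0,0, 0.45,0,0,0, 0.45,0,0,0]' - 4
python3 -m handwheel '[0,0,0,0, 0,0,0,0, 0,0,0,0, 0,0,0,0, 0,0,0,0, -1,0,0,0, -3,0,0,0, -6,0,0,0, -10,0,0,0, -14,0,0,0]' 5.6 10
python3 -m handwheel '[0,0,-6,0, 0,0,-12,0, 0,0,-18,0, 0,0,-24,0, 0,0,-30,0, 0,0,-30,0, 0,0,-30,0, 0,0,-30,0, 0,0,-30,0, 0,0,-30,0]'
python3 - <<'E'
from h import *
plan([.6163,.2757,.1],103.6)
s=cams.capture("side");save(s,"f8s.png",(290,280,420,410),6)
t=cams.capture("top");save(t,"f8t.png",(360,200,520,330),5)
save(t,"f8all.png")
E
```

```text
time_s: 61.45
tcp_pos: [0.4066, -0.3882, 0.0202]
eef_rot: [40.8, 90.0, -70.5]
contact_force: [0.1, -0.4, -0.3]
gripper_width: 0.0457
time_s: 62.7
tcp_pos: [0.4064, -0.3881, 0.1622]
eef_rot: [68.4, 90.0, -42.9]
contact_force: [-0.0, 0.0, 0.3]
gripper_width: 0.0564
time_s: 63.95
tcp_pos: [0.5152, -0.1094, 0.1602]
eef_rot: [-131.8, 90.0, 116.8]
contact_force: [-0.6, -0.4, 0.1]
gripper_width: 0.0561
t=63.95 tcp=[ 0.5152 -0.1094  0.1602] jaw=-111.4 tilt=0.00 w=56.1 j6=59 F=[-0.6 -0.4  0.1] shift=[  6.02  -4.61 -39.55] turn=-35.0
```

View pics/f8s.png

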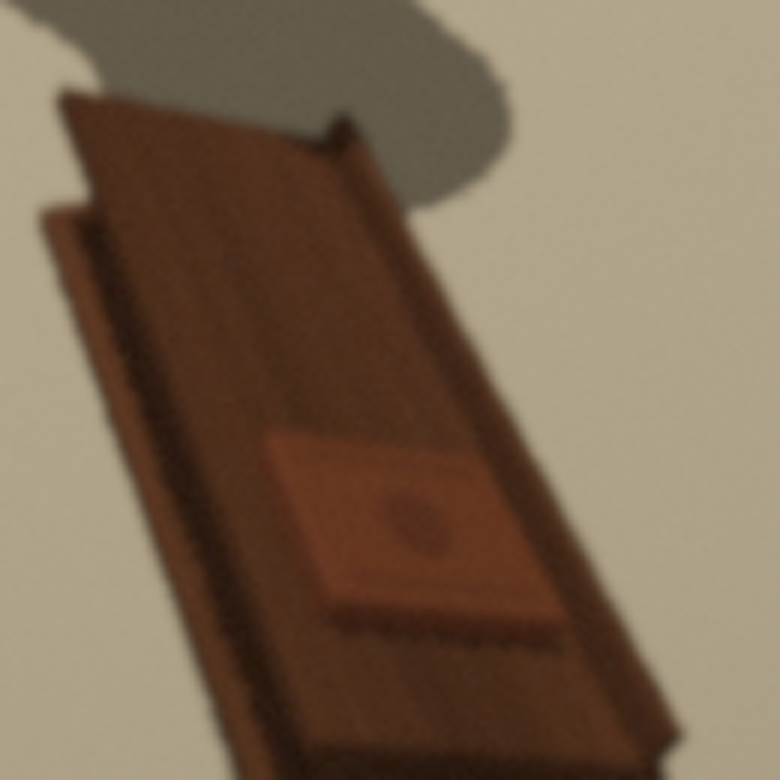

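View pics/f8t.png

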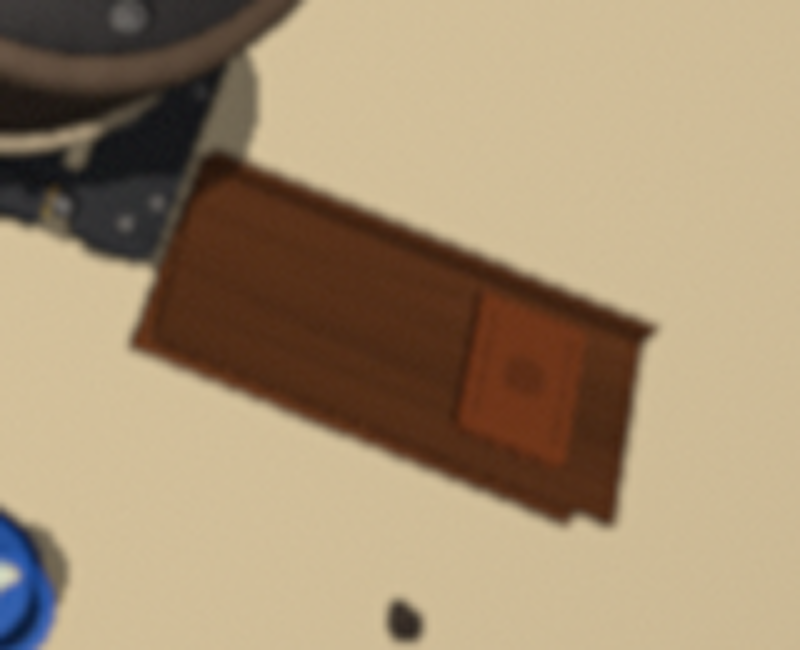

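View pics/f8all.png

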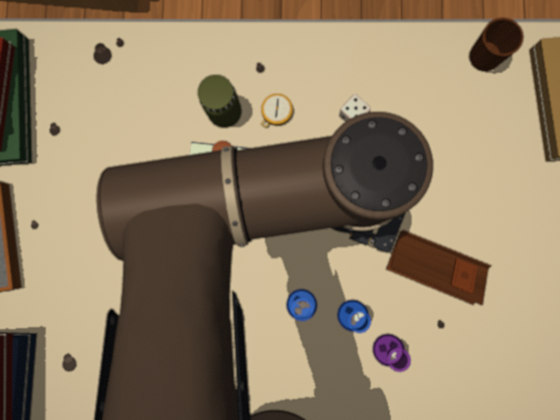

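Tile B lies flat on the face against the lip, at (465,275) in the top view. Next is tile A, with a swing clear of the flasks and a fresh measurement on the way.

```bash
python3 -m handwheel '[-3,-2,-3,0, -6,-4,-7,-4, -6,-6.5,-11,-8, -6,-9,-15,-12, -6,-11.5,-19,-16, -6,-14,-23,-20, -6,-16.5,-27.5,-25, -6,-18.5,-31,-30, -6,-20.1,-33.5,-35, -6,-20.1,-33.5,-35]' 6.5 15
python3 - <<'E'
from h import *
t=cams.capture("top")
im=cv2.cvtColor(t["image"],cv2.COLOR_RGB2HSV)
mk=(((im[...,0]<15)|(im[...,0]>170))&(im[...,1]>120)&(im[...,2]>45)).astype(np.uint8)
for k in cv2.findContours(mk*255,cv2.RETR_EXTERNAL,cv2.CHAIN_APPROX_NONE)[0]:
    if 250<cv2.contourArea(k)<700:
        r=cv2.minAreaRect(k); b=onz(t,cv2.boxPoints(r),.009)[:,:2]
        e=max([b[1]-b[0],b[2]-b[1]],key=np.linalg.norm); print(r[0],b.mean(0).round(4),"long axis deg",np.degrees(np.arctan2(e[1],e[0])).round(1),[np.linalg.norm(b[1]-b[0]).round(4),np.linalg.norm(b[2]-b[1]).round(4)])
plan([.6163,.2757,.1],103.6)
save(t,"g1.png")
E
```

```text
time_s: 65.3
tcp_pos: [0.4493, 0.2781, 0.2198]
eef_rot: [-56.3, 90.0, -132.4]
contact_force: [-0.6, -0.4, 0.6]
gripper_width: 0.0656
(157.5159149169922, 175.07559204101562) [0.6163 0.2759] long axis deg -165.8 [np.float64(0.0451), np.float64(0.0626)]
t=65.35 tcp=[0.4494 0.277  0.2199] jaw=-76.2 tilt=0.04 w=64.9 j6=51 F=[ 0.3 -1.5  0. ] shift=[11.98 16.18  4.1 ] turn=0.2
```

View pics/g1.png

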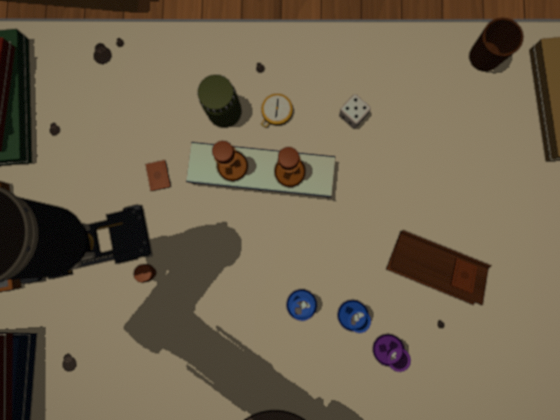

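```bash
python3 -m handwheel '[0,4,1,0, 0,8,2,0, 0,12,3,0, 0,16.18,4.1,0, 3,16.18,4.1,0, 7,16.18,4.1,0, 11,16.18,4.1,0, 15,16.18,4.1,0, 19,16.18,4.1,0, 19,16.18,4.1,0]' 6 15
python3 - <<'E'
from h import *
plan([.6163,.2758,-.0164],104.0)
s=cams.capture("side");save(s,"g2s.png",(200,110,310,220),7)
E
```

```text
time_s: 66.6
tcp_pos: [0.6146, 0.2724, 0.027]
eef_rot: [-67.2, 89.6, -143.6]
contact_force: [0.8, 0.0, 0.6]
gripper_width: 0.06
t=66.60 tcp=[0.6146 0.2724 0.027 ] jaw=-76.4 tilt=0.39 w=60.0 j6=63 F=[0.8 0.  0.6] shift=[ 4.33  0.27 -0.31] turn=-0.4
```

View pics/g2s.png

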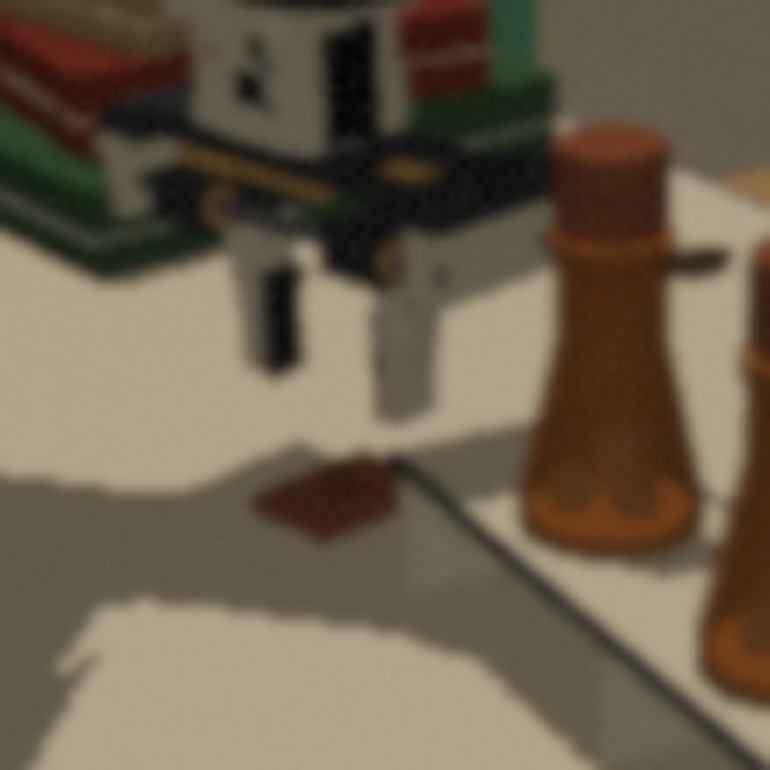

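```bash
python3 -m handwheel '[0,0,0,0, 0,0,0,0, 0.3,0,0,0, 0.6,0,0,0, 1,0,0,0, 1.4,0,0,0, 1.8,0,0,0, 2.2,0,0,0, 2.2,0,0,0, 2.2,0,0,0]'
python3 - <<'E'
from h import *
plan([.6163,.2758,-.0164],104.0)
E
```

```text
time_s: 67.9
tcp_pos: [0.6167, 0.2751, 0.0082]
eef_rot: [76.0, 90.0, -0.3]
contact_force: [0.2, -0.0, -0.2]
gripper_width: 0.0597
t=67.90 tcp=[0.6167 0.2751 0.0082] jaw=-76.3 tilt=0.01 w=59.7 j6=63 F=[ 0.2 -0.  -0.2] shift=[ 2.46 -0.02 -0.08] turn=-0.3
```

```bash
python3 -m handwheel '[0.4,0,0,0, 0.8,0,0,0, 1.2,0,0,0, 1.6,0,0,0, 2,0,0,0, 2.2,0,0,0, 2.4,0,0,0, 2.4,0,0,0, 2.4,0,0,0, 2.4,0,0,0]'
python3 -m handwheel '[0,0,0,0, 0,0,0,0, 0,0,0,0, 0,0,0,0, 0,0,0,0, 0,0,0,0, 0,0,0,0, 0,0,0,0, 0,0,0,0, 0,0,0,0]' 3.8 15
python3 -m handwheel '[-0.5,0,0,0, -1,0,0,0, -2,0,0,0, -4,0,0,0, -7,0,0,0, -10,0,0,0, -14,0,0,0, -18,0,0,0, -22,0,0,0, -22,0,0,0]'
python3 - <<'E'
from h import *
plan([.43,.277,.2],104)
s=cams.capture("side");save(s,"g3s.png",(180,40,320,220),4)
E
```

```text
time_s: 69.15
tcp_pos: [0.6167, 0.2751, -0.0157]
eef_rot: [114.2, 90.0, 37.9]
contact_force: [-0.2, -0.4, -0.0]
gripper_width: 0.0599
time_s: 70.4
tcp_pos: [0.6172, 0.2753, -0.015]
eef_rot: [97.5, 89.9, 21.2]
contact_force: [-1.0, -0.1, 6.0]
gripper_width: 0.0379
time_s: 71.65
tcp_pos: [0.6184, 0.276, 0.2092]
eef_rot: [108.5, 89.6, 32.2]
contact_force: [0.1, -0.0, -0.7]
gripper_width: 0.0384
t=71.65 tcp=[0.6184 0.276  0.2092] jaw=-76.3 tilt=0.43 w=38.4 j6=63 F=[ 0.1 -0.  -0.7] shift=[  0.8  -18.28  -4.57] turn=-0.3
```

View pics/g3s.png

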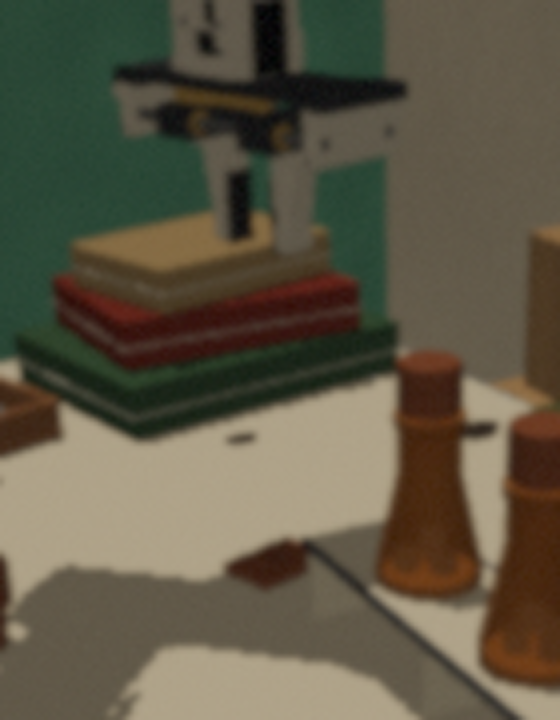

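The grip closed on nothing and the tile is still on the shelf. I'll back off and measure again.

```bash
python3 -m handwheel '[0,-4,-1,0, 0,-8,-2,0, 0,-12,-3,0, 0,-16,-4,0, 0,-18.3,-4.5,0, 0,-18.3,-4.5,0, 0,-18.3,-4.5,0, 0,-18.3,-4.5,0, 0,-18.3,-4.5,0, 0,-18.3,-4.5,0]' 6.5 15
python3 - <<'E'
from h import *
t=cams.capture("top")
im=cv2.cvtColor(t["image"],cv2.COLOR_RGB2HSV)
mk=(((im[...,0]<15)|(im[...,0]>170))&(im[...,1]>120)&(im[...,2]>45)).astype(np.uint8)
for k in cv2.findContours(mk*255,cv2.RETR_EXTERNAL,cv2.CHAIN_APPROX_NONE)[0]:
    if 250<cv2.contourArea(k)<700:
        r=cv2.minAreaRect(k); b=onz(t,cv2.boxPoints(r),.009)[:,:2]
        e=max([b[1]-b[0],b[2]-b[1]],key=np.linalg.norm); print(r[0],b.mean(0).round(4),"long axis deg",np.degrees(np.arctan2(e[1],e[0])).round(1),[np.linalg.norm(b[1]-b[0]).round(4),np.linalg.norm(b[2]-b[1]).round(4)])
plan([.6163,.2757,.1],103.6)
save(t,"g4.png",(80,100,340,290),3)
s=cams.capture("side");save(s,"g4s.png",(200,140,290,220),8)
E
```

```text
time_s: 72.95
tcp_pos: [0.4284, 0.2752, 0.2039]
eef_rot: [-51.3, 90.0, -127.6]
contact_force: [0.1, -0.1, 0.1]
gripper_width: 0.065
(157.5961456298828, 174.9807586669922) [0.6165 0.2757] long axis deg -166.4 [np.float64(0.045), np.float64(0.0624)]
t=73.00 tcp=[0.4284 0.2753 0.204 ] jaw=-76.3 tilt=0.02 w=64.9 j6=49 F=[-0.8  0.1 -0.2] shift=[10.39 18.27  4.4 ] turn=0.1
```

View pics/g4.png

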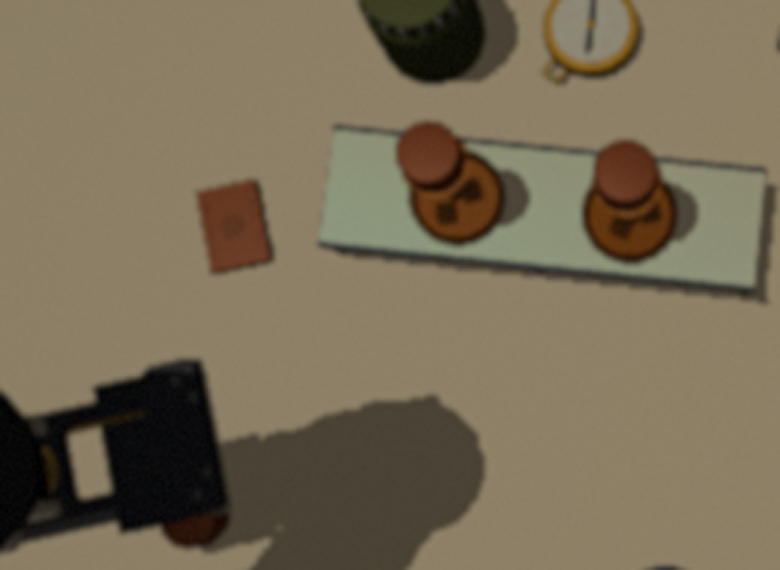

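View pics/g4s.png

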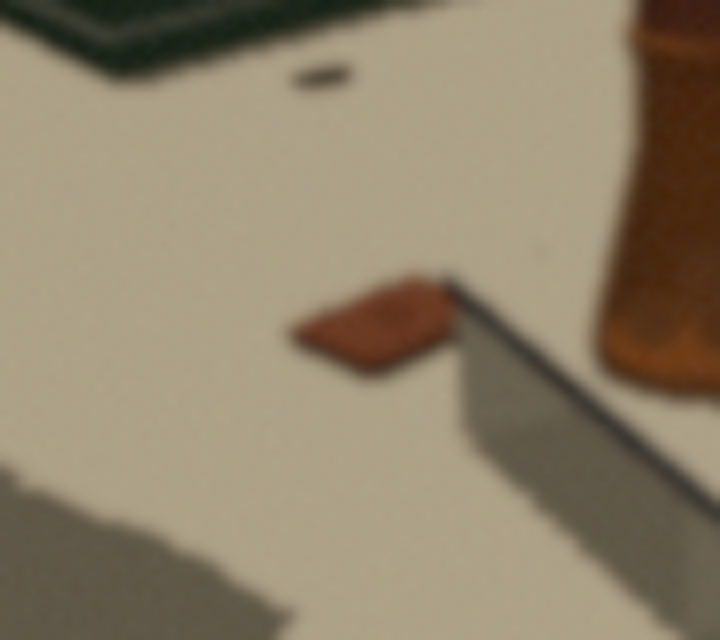

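The tile is unmoved, so the tips were just too high and slid over it. I'll retry lower, feeling for the shelf.

```bash
python3 -m handwheel '[0,4,1,0, 0,8,2,0, 0,12,3,0, 0,16,4,0, 2,18.27,4.35,0, 5,18.27,4.35,0, 9,18.27,4.35,0, 13,18.27,4.35,0, 17,18.27,4.35,0, 17,18.27,4.35,0]' 6.5 15
python3 -m handwheel '[0,0,0,0, 0.5,0,0,0, 1,0,0,0, 1.5,0,0,0, 2,0,0,0, 2.5,0,0,0, 3,0,0,0, 3.5,0,0,0, 3.8,0,0,0, 3.8,0,0,0]'
python3 - <<'E'
from h import *
plan([.6165,.2757,-.022],103.8)
E
```

```text
time_s: 74.3
tcp_pos: [0.6138, 0.2748, 0.0307]
eef_rot: [-67.5, 89.6, -143.8]
contact_force: [1.1, -0.0, 0.1]
gripper_width: 0.065
time_s: 75.55
tcp_pos: [0.6158, 0.2763, -0.0041]
eef_rot: [-63.2, 90.0, -139.5]
contact_force: [-0.3, -0.3, -0.2]
gripper_width: 0.0648
t=75.55 tcp=[ 0.6158  0.2763 -0.0041] jaw=-76.3 tilt=0.03 w=64.8 j6=63 F=[-0.3 -0.3 -0.2] shift=[1.79 0.05 0.08] turn=-0.1
```

```bash
python3 -m handwheel '[0.3,0,0,0, 0.6,0,0,0, 0.9,0,0,0, 1.2,0,0,0, 1.4,0,0,0, 1.5,0,0,0, 1.6,0,0,0, 1.6,0,0,0, 1.6,0,0,0, 1.6,0,0,0]'
python3 - <<'E'
from h import *
plan([.6165,.2757,-.022],103.8)
s=cams.capture("side");save(s,"g5s.png",(200,110,300,210),7)
E
```

```text
time_s: 76.8
tcp_pos: [0.616, 0.2765, -0.0197]
eef_rot: [113.7, 90.0, 37.4]
contact_force: [-0.1, 0.1, -0.8]
gripper_width: 0.0651
t=76.80 tcp=[ 0.616   0.2765 -0.0197] jaw=-76.3 tilt=0.01 w=65.1 j6=63 F=[-0.1  0.1 -0.8] shift=[0.23 0.03 0.09] turn=-0.1
```

View pics/g5s.png

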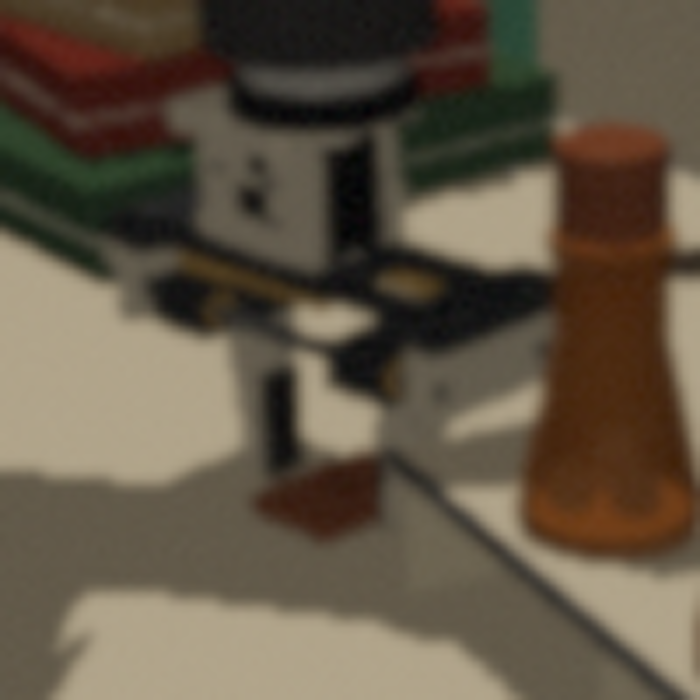

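```bash
python3 -m handwheel '[0.1,0,0,0, 0.15,0,0,0, 0.15,0,0,0, 0.15,0,0,0, 0.15,0,0,0, 0.15,0,0,0, 0.15,0,0,0, 0.15,0,0,0, 0.15,0,0,0, 0.15,0,0,0]'
python3 -m handwheel '[0,0,0,0, 0,0,0,0, 0,0,0,0, 0,0,0,0, 0,0,0,0, 0,0,0,0, 0,0,0,0, 0,0,0,0, 0,0,0,0, 0,0,0,0]' 3.8 15
```

```text
time_s: 78.1
tcp_pos: [0.6159, 0.2764, -0.0214]
eef_rot: [-53.1, 90.0, -129.4]
contact_force: [-1.2, 0.8, -0.2]
gripper_width: 0.0649
time_s: 79.35
tcp_pos: [0.616, 0.2764, -0.0213]
eef_rot: [-27.1, 90.0, -103.4]
contact_force: [0.6, -0.9, 0.8]
gripper_width: 0.0454
```

```bash
python3 -m handwheel '[-0.5,0,0,0, -2,0,0,0, -5,0,0,0, -9,0,0,0, -13,0,0,0, -17,-2,-0.5,0, -20,-6,-1.5,0, -20,-11,-2.7,0, -20,-15,-3.7,0, -20,-17.5,-4.3,0]'
python3 - <<'E'
from h import *
plan([.4431,-.2949,.1],-111.3)
s=cams.capture("side");save(s,"g6s.png",(140,60,300,220),4)
E
```

```text
time_s: 80.6
tcp_pos: [0.4342, 0.2766, 0.1803]
eef_rot: [132.9, 89.9, 56.7]
contact_force: [-0.1, 0.6, 0.6]
gripper_width: 0.0457
t=80.60 tcp=[0.4342 0.2766 0.1803] jaw=-76.2 tilt=0.13 w=45.7 j6=49 F=[-0.1  0.6  0.6] shift=[  7.92 -12.74  55.73] turn=35.1
```

View pics/g6s.png

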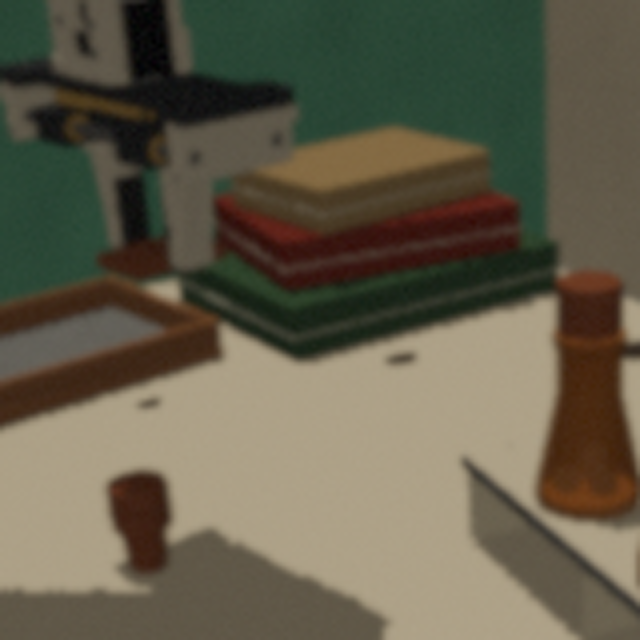

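```bash
python3 -m handwheel '[0,-1,4,0, 0,-2.2,9.5,3, 0,-3.5,15,7, 0,-4.7,20.5,11, 0,-6,26,15, 0,-7.2,31.5,19, 0,-8.5,37,23, 0,-9.7,42.5,27, 0,-11,48,31, 0,-12.2,53.5,35]'
python3 -m handwheel '[0,0,0,0, 0,0,0,0, 1,0,0,0, 2,0,0,0, 4,0,0,0, 6,0,0,0, 8,0,0,0, 9,0,0,0, 9,0,0,0, 9,0,0,0]'
python3 - <<'E'
from h import *
plan([.4431,-.2949,.058],-111.3)
E
```

```text
time_s: 81.9
tcp_pos: [0.4441, -0.2741, 0.1801]
eef_rot: [98.0, 89.9, -13.4]
contact_force: [2.1, 1.2, 0.6]
gripper_width: 0.0456
time_s: 83.15
tcp_pos: [0.4447, -0.2719, 0.0893]
eef_rot: [87.8, 89.9, -23.5]
contact_force: [0.1, 0.4, 0.1]
gripper_width: 0.0459
t=83.15 tcp=[ 0.4447 -0.2719  0.0893] jaw=-111.2 tilt=0.05 w=45.9 j6=79 F=[0.1 0.4 0.1] shift=[3.13 0.68 2.2 ] turn=0.1
```

```bash
python3 -m handwheel '[0,0.3,1,0, 0,0.68,2.2,0, 1,0.68,2.2,0, 2,0.68,2.2,0, 3,0.68,2.2,0, 4,0.68,2.2,0, 5,0.68,2.2,0, 5.5,0.68,2.2,0, 5.8,0.68,2.2,0, 5.8,0.68,2.2,0]' - 6
python3 - <<'E'
from h import *
plan([.4431,-.2949,.0155],-111.3)
s=cams.capture("side");save(s,"g7s.png",(270,260,420,410),5)
E
```

```text
time_s: 84.4
tcp_pos: [0.4425, -0.2949, 0.0306]
eef_rot: [-51.5, 90.0, -162.8]
contact_force: [1.4, -0.3, -0.5]
gripper_width: 0.0462
t=84.40 tcp=[ 0.4425 -0.2949  0.0306] jaw=-111.3 tilt=0.00 w=46.2 j6=81 F=[ 1.4 -0.3 -0.5] shift=[ 1.51  0.05 -0.02] turn=0.0
```

View pics/g7s.png

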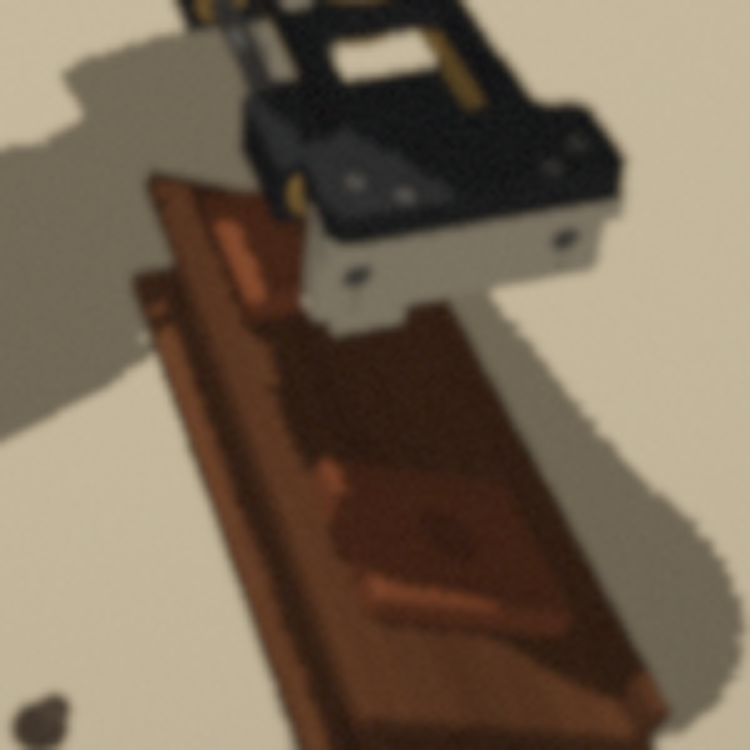

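```bash
python3 -m handwheel '[0.1,0,0,0, 0.2,0,0,0, 0.3,0,0,0, 0.4,0,0,0, 0.5,0,0,0, 0.6,0,0,0, 0.7,0,0,0, 0.8,0,0,0, 0.9,0,0,0, 1.0,0,0,0]' - 4
python3 -m handwheel '[0,0,0,0, 0,0,0,0, 0,0,0,0, 0,0,0,0, 0,0,0,0, -1,0,0,0, -3,0,0,0, -6,0,0,0, -10,0,0,0, -14,0,0,0]' 5.6 10
python3 -m handwheel '[0,0,-6,0, 0,0,-12,0, 0,0,-18,0, -3,0,-24,0, -6,0,-30,0, -6,0,-30,0, -6,0,-30,0, -6,0,-30,0, -6,0,-30,0, -6,0,-30,0]'
python3 - <<'E'
from h import *
plan([.43,.2,.2])
s=cams.capture("side");save(s,"g8s.png",(290,280,420,410),6);save(s,"g8sa.png",None,1.4)
t=cams.capture("top");save(t,"g8t.png",None,1.4)
E
```

```text
time_s: 85.7
tcp_pos: [0.4428, -0.295, 0.0207]
eef_rot: [92.2, 90.0, -19.1]
contact_force: [1.2, -0.6, 0.8]
gripper_width: 0.046
time_s: 86.95
tcp_pos: [0.4423, -0.2949, 0.1627]
eef_rot: [83.3, 90.0, -27.9]
contact_force: [0.2, 0.3, -0.5]
gripper_width: 0.0559
time_s: 88.2
tcp_pos: [0.551, -0.0162, 0.2204]
eef_rot: [-52.1, 90.0, -163.5]
contact_force: [-0.4, 0.0, 0.4]
gripper_width: 0.0559
t=88.20 tcp=[ 0.551  -0.0162  0.2204] jaw=-111.3 tilt=0.03 w=55.9 j6=50 F=[-0.4  0.   0.4] shift=[  2.04 -19.14 -15.74]
```

View pics/g8s.png

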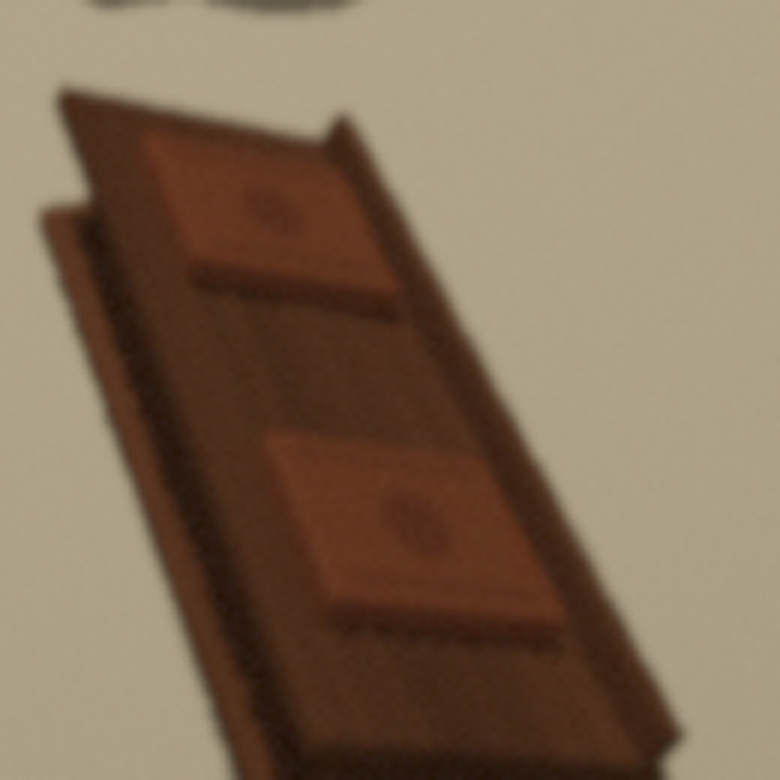

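View pics/g8sa.png

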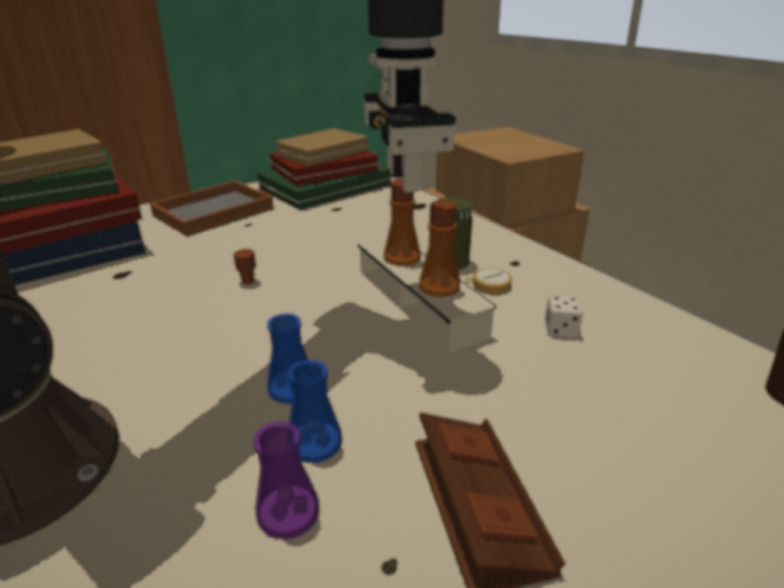

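View pics/g8t.png

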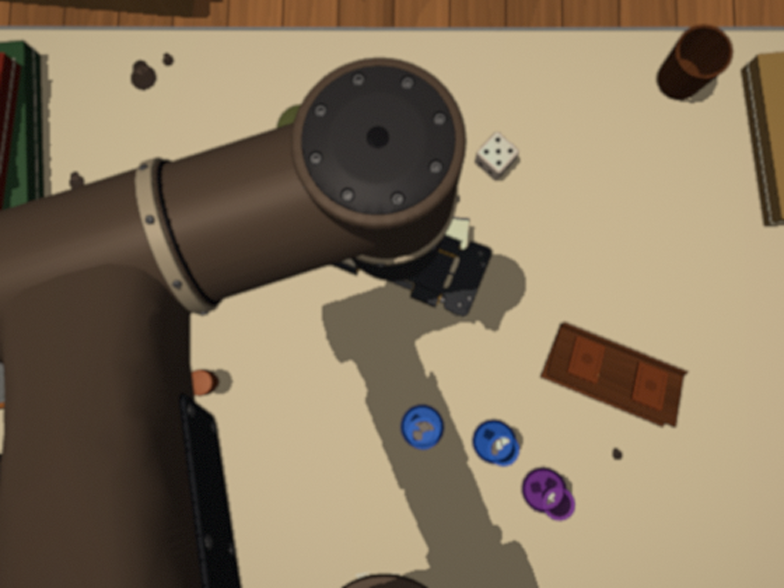

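```bash
python3 -m handwheel '[-1,-3,0,0, -1,-6,0,0, -1,-9,0,0, -1,-11,0,0, -1,-11,0,0, -1,-11,0,0, -1,-11,0,0, -1,-11,0,0, -1,-11,0,0, -1,-11,0,0]'
python3 - <<'E'
from h import *
plan([.43,.2,.2])
t=cams.capture("top");s=cams.capture("side")
o=np.array([.4566,-.3538]);u=np.array([.363,.932]);v=np.array([-.932,.363])
for p in((587,357.5),(650.5,386)):
    q=onz(t,[(np.array(p)+.5)/1.4-.5],.037)[0][:2]-o; print("tile rack x,y",(q@v/.906).round(4),(q@u).round(4))
save(t,"h1t.png",(180,60,400,210),3.5);save(s,"h1s.png",(230,110,370,260),5)
E
```

```text
time_s: 89.55
tcp_pos: [0.4489, 0.0245, 0.2305]
eef_rot: [-39.6, 90.0, -150.9]
contact_force: [0.5, 0.4, -0.6]
gripper_width: 0.056
t=89.55 tcp=[0.4489 0.0245 0.2305] jaw=-111.3 tilt=0.02 w=56.0 j6=40 F=[ 0.5  0.4 -0.6] shift=[  3.05  -8.14 -15.67]
tile rack x,y 0.0346 0.0508
tile rack x,y 0.0394 -0.0504
```

View pics/h1t.png

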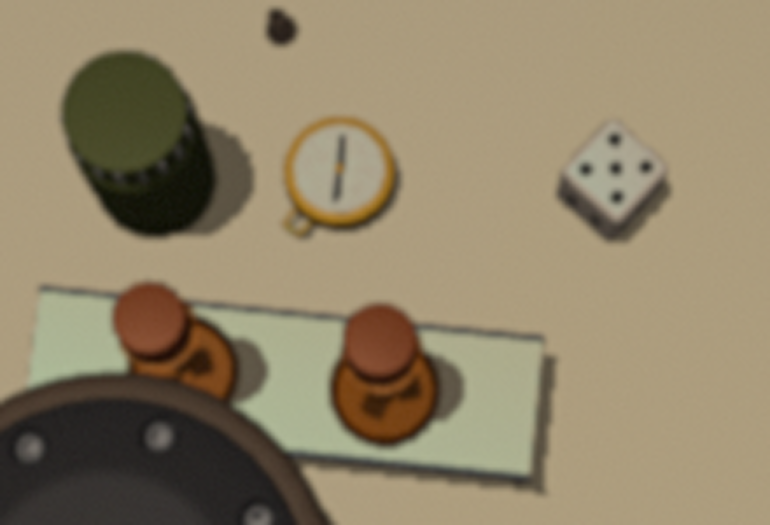

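View pics/h1s.png

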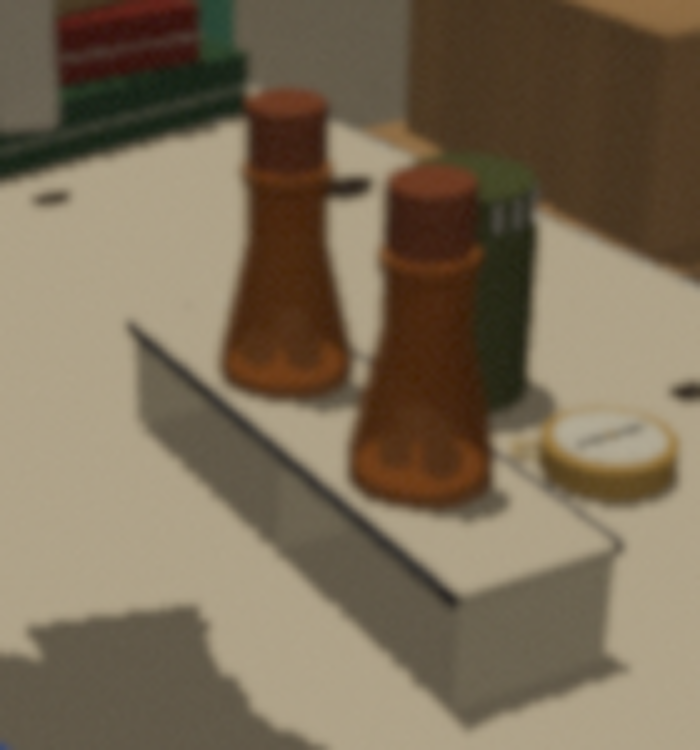

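Everything is in place: both flasks are closed, upright and wholly on the step, and both tiles are in range and flat. The canister (126,125), compass and die are unmoved, and the arm is clear, so I'm handing in.

```bash
python3 -c "
from plant import workorder
print(workorder.close_job())"
```

```text
the job is handed in; nothing more can be done
None
```

I closed both amber flasks with cedar stoppers pressed home and stood them on the enamel step. I then laid both cedar tiles flat on the rack against its lip and handed the job in at about 90 s. There were two amber flasks in the scene. The blue and purple look-alikes, the spare stopper, the canister, the die and the compass were left alone.

**Last checks**
- **Flasks:** after placing, the flask feet measured within 1 mm of the step's middle line, at y of about −61 and +61 mm. In the final pictures the stopper shoulders sit on the lips and both flasks look upright.
- **Tiles:** they measured about 35 and 39 mm up the slope and ±51 mm along it, inside the limits. Flatness was judged from the pictures only.
- **Robot:** the gripper was clear of everything and the force reading was near zero.

**What went wrong or disagreed**
- **Fingertip height:** the cameras showed the fingertips about 19 to 22 mm higher than the reported TCP. This spoiled my first grip on a stopper and made me miss the second tile once. I regripped lower each time, and nothing was shifted.
- **Side camera:** it placed the flask mouths 5 to 8 mm from where the top camera did. I used the top camera's positions, and the insertions went in without trouble.

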